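# Balance-lift a water sonde into its service cradle

### The job

Put the water sonde away in its service cradle: the slippery tube is weighted unevenly inside, so lift it near its balance point, which you can find by raising it a finger's breadth, setting it down and shifting your grip until it comes up level. Carry it level, lower it gently into the two V-rests, midway so that a bumper lies beyond each rest, let go, and then fold the hinged strap right down over it. Never let the sonde tip more than about 15 degrees, and leave the bottle, the small tube and the dish alone.

Things in the scene. Friction and masses are not known exactly. Their poses are not given: they have to be found in the camera images.
- sonde: Water-quality sonde: loose polished pale tube, 42 mm diameter, between black octagonal bumpers; 350 mm long, 0.78 to 0.95 kg. Origin on its axis midway between the bumpers, 24 mm above the bench; x to the sensor end. Bare tube: x = -138 to +138 mm. A weight fixed unseen inside puts the balance point anywhere in x = -80 to +80 mm. Slippery: friction about 0.17; swivels if gripped off balance.
- sensor_bumper (a point): Centre of the bumper at the sensor end (black ribbed guard with three small sensors), on the tube's axis, 150 mm from the sonde's origin along its +x. Both bumpers: black rubber, 48 mm across flats, 24 mm long; they keep the tube from rolling and 3 mm off the bench.
- cap_bumper (a point): Centre of the bumper at the battery end (blue cap with a small steel plug), on the tube's axis, 150 mm from the sonde's origin along its -x.
- cradle: Service cradle, fixed: aluminium base 290 x 100 x 12 mm with two white V-rests with rubber lining, 20 mm wide, at x = -118 and +118 mm. The V's faces are 90 degrees apart, arms' tops at z = 66 mm, 41 mm either side of the middle. Origin under the middle of the base; x along the cradle, +y side towards the robot. The sonde may lie either way round.
- cradle_seat (a point): Where the sonde's origin belongs: on the axis of a seated tube, midway between the rests, 62 mm above the cradle's origin. Axes as the cradle's.
- strap (a joint): Angle (rad) of the strap at the x = -118 mm rest, hinged to a post on the cradle's +y side: 0 = folded flat over the tube, about 1 mm clear of a seated tube; grows as it opens upward and over to the +y side, to 2.45 at most. Starts at 1.9 to 2.15, leaning towards the robot, its tip up to 170 mm above the bench. The hinge is stiff (0.07 N m): it stays where it is left.
- strap_hinge (a point): Centre of the strap's hinge, at x = -118, y = +43, z = 86.5 mm in the cradle's frame; the hinge's axis runs along the cradle's x.
- strap_tip (a point): Middle of the upper face of the red tab (24 x 18 x 7 mm) at the strap's free end, 77 mm from the hinge. The strap is flat steel, 18 mm wide, 3 mm thick. Folded down it lies level across the tube at right angles, its top 88 mm above the bench, the tab over a low keeper post.
- media_bottle: White bottle with a green cap, 54 mm in diameter, 103 mm high, loose bystander; origin at the centre of its underside.
- microtube: Small clear tapered tube with a purple cap, lying, 40 x 14 x 14 mm, loose bystander; origin at the centre of its underside.
- petri_dish: Shallow clear round dish, 64 mm in diameter, 14 mm high, loose bystander; origin at the centre of its underside.

How it is judged:
By the outcome, as a careful person would: the job done as asked, in the order asked, and still so for the second after the job is handed in, with the robot touching nothing.
It also fails if it takes over 58 s, if anything falls off the work surface, if the arm or the gripper's body presses on something with over 40 N, if the wrist force passes 120 N, or if a joint passes its speed limit or range.

### The arm

A 6-joint arm with a two-finger parallel gripper is mounted at the origin on a cart in front of the work surface, level with it; the furniture and walls round the work are solid. World frame = base frame: x ahead of the robot, y to its left, z up, the work surface at z = 0. Lengths are in m, angles in degrees, forces in N, time in s.
With the tool pointing down it reaches from about 0.375 to 0.75 m from the base axis. Payload 9 kg.
Tool frame: the origin (TCP) lies between the finger pads; the fingertips stand 11 mm ahead of it and the grasp point (between the pads) lies 8 mm behind it (robot.tcp_to_tips is the distance from the TCP to the fingertips, in m); z points along the fingers, y is the direction in which the jaws open and shut (so a half turn about z gives the same grasp; the last joint's range is limited). The gripper opens to 85 mm and grips with 20 to 120 N. Pads are 22 mm wide; open, the fingers measure 114 mm over their backs; the gripper's body (76 mm by 85 mm) begins 54 mm behind the grasp point. The pads swing forward as they close: fully open they stand 13 mm farther back than shut.
Start: joints at [-54.185, 5.964, 5.575, 89.605, 0, 77.527], TCP at [0.448, -0.399, 0.242] pointing down, gripper open.
Joint ranges: [-171.21, 171.21], [-48.23, 106.86], [-62.78, 66.21], [-105.2, 120.99], [-86.42, 89.51], [-180, 180]. Speed limits (degrees/s): [127.2, 127.2, 147.25, 180, 180, 180].

### API

Orientations are given as a 3x3 rotation matrix whose columns are the frame's x, y, z axes.
In Python, from station import robot gives the robot as it stands. The module is installed in compiled form; this text tells all that it offers.
- The arm moves only by the tool servo_tool, never from a script. Its argument "deltas" is a list of rows, each a list of 6 numbers: the shift along the tool's x, y, z in units of 600 mm (1.0 is 600 mm), then the turn, a rotation vector about the tool's x, y, z in units of 90 degrees (1.0 is 90 degrees). In form: [[dx, dy, dz, ax, ay, az], ...]. A call has 1 to 20 rows; each row shifts and turns the pose as measured when the row begins, along the tool's axes as they then stand; what a row does not reach is not made up. A row lasts 1/8 s, in which the tool goes at most 62.5 mm and 10.7 degrees, less where a joint would pass 70% of its speed; a pose out of reach is approached as far as the arm can. A call with a number of a shift or a turn outside -1 to 1 is refused whole. A call with a gripper value outside its range is refused whole. "claw" is the opening, from 0 (shut) to 1 (fully open), set as the call begins (left out, the last holds). The fingers move at their own pace and stop on an object; "grip_force" is the grip in N (left out, the last holds). Time passes only in rows, so rows that do not move let the fingers close. It gives the time, the measured TCP pose, the force and the opening at its end, in the units of the state.
- robot.sense(): the state, without advancing time (a new reading comes with each control period).
- robot.capture(name): name is "scene" or "top" or "wrist"; returns (picture, depth): 384x512x3 uint8, blue, green, red; 384x512 float32, m along the optical axis (not along the pixel's ray), 0 where there is no reading.
- robot.calibration(name): a dict with "mtx" (3x3 intrinsics, pixels), "k1" (the pictures are not rectified: a ray, as slopes to the right and down, at radius r is drawn at 1 + k1 r^2 times it, then the intrinsics apply), "R" (3x3) and "t" (3): a world point X has camera coordinates R X + t. Camera axes: x right, y down, z forward; pixel columns grow to the right and rows downward; lengths in m; the calibration is good to about 2 mm. A picture is of the moment at which its call begins: read the wrist's pose just before it. calibration takes no time and is no camera call; for the wrist camera it gives the pose at the moment of the call.
- robot.sign_off(): hands the job in, once; it reports no verdict.
The state is a dict: "time_s": time; "joint_pos": joint angles; "joint_velocities": joint speeds; "tau": joint torques, N m; "eef_pos": TCP position; "tool_rot": TCP orientation; "wrist_force": force on the tool from outside, world axes, zero at the start; "moment": the same for the moment, N m; "gripper_width": finger opening in m.
Only numpy, scipy, OpenCV 4.12 (cv2) and the standard library are available. Lean on these libraries where they do the work, as an engineer would, in place of code of your own. Each camera call takes 0.05 s, during which the arm holds its last target.

## Working session

There is one attempt and no reset: what is moved stays moved. The work goes in short steps, Python scripts to look and compute and a tool call to move; the robot and the scene stay as the last step left them, time stands still between calls to the robot, and variables do not carry over. Pictures are saved under pics/ and viewed, and the job is handed in when it is done.

Besides the shell and the picture viewer there is one more tool, called after "Request:" by a JSON object that holds its "api" and its "payload", one argument or row to a line. servo_tool: Moves the arm, as the interface text tells. Its arguments: {"type":"object","properties":{"deltas":{"type":"array","items":{"type":"array","items":{"type":"number","minimum":-1,"maximum":1}}},"claw":{"type":"number"},"grip_force":{"type":"number"}},"required":["deltas"]}

```bash
mkdir -p pics; cat > h.py <<'E'
import numpy as np, cv2
from station import robot
def cap(n,fn=None):
    c=robot.calibration(n); im,d=robot.capture(n)
    if fn: cv2.imwrite('pics/'+fn,im)
    return c,im,d
def und(c,u,v):
    m=c['mtx']; x=(u-m[0][2])/m[0][0]; y=(v-m[1][2])/m[1][1]
    a,b=x,y
    for _ in range(20):
        k=1+c['k1']*(a*a+b*b); a,b=x/k,y/k
    return a,b
def ray(c,u,v):
    a,b=und(c,u,v); R=np.array(c['R']);t=np.array(c['t'])
    return -R.T@t, R.T@np.array([a,b,1.])
def onz(c,u,v,z):
    o,d=ray(c,u,v); return o+d*(z-o[2])/d[2]
def dep(c,d,u,v):
    o,r=ray(c,u,v); return o+r*d[int(round(v)),int(round(u))]
def cloud(c,d):
    vv,uu=np.indices(d.shape); a,b=und(c,uu.astype(float),vv.astype(float))
    P=np.stack([a*d,b*d,d],-1); return (P-np.array(c['t']))@np.array(c['R'])
E
python3 - <<'E'
from h import *
s=robot.sense(); print(s)
for n in ['scene','top','wrist']:
    c,im,d=cap(n,n+'0.png'); print(n,c, d.min(),d.max())
    np.savez('pics/%s0.npz'%n,im=im,d=d,**{k:np.array(v) for k,v in c.items()})
E
```

```text
{'time_s': 0.0, 'joint_pos': array([-5.41843796e+01,  6.00019251e+00,  5.52861746e+00,  8.96036685e+01,
       -1.39511184e-04,  7.75285664e+01]), 'joint_velocities': array([-0.00779814,  0.00340457,  0.13433938,  0.00154859, -0.01867181,
        0.02115572]), 'tau': array([-1.25685669e-04, -5.56933343e+01,  5.03648508e+01,  1.67933840e-02,
       -3.40546549e-04,  3.81595299e-06]), 'eef_pos': array([ 0.44773048, -0.39896746,  0.24152119]), 'tool_rot': array([[ 6.65399148e-01,  7.46487361e-01, -7.70459001e-04],
       [ 7.46487705e-01, -6.65398358e-01,  1.06349312e-03],
       [ 2.81222018e-04, -1.28278559e-03, -9.99999138e-01]]), 'wrist_force': array([-0.14086626,  0.5946478 , -0.65126629]), 'moment': array([0.04055678, 0.02088257, 0.0359797 ]), 'gripper_width': 0.08535786398914329}
scene {'mtx': array([[378.97647412,   0.        , 249.46130376],
       [  0.        , 378.97647412, 196.06475205],
       [  0.        ,   0.        ,   1.        ]]), 'k1': 0.023060934032648955, 'R': array([[ 0.84495882, -0.53442487,  0.02084822],
       [-0.29835589, -0.50335426, -0.81093665],
       
[... 272 characters left out ...]
]), 'k1': -0.11570657970761851, 'R': array([[-1.16877364e-03, -9.99998985e-01, -8.14838560e-04],
       [-9.96358514e-01,  1.23398680e-03, -8.52536748e-02],
       [ 8.52545937e-02,  7.12229088e-04, -9.96358945e-01]]), 't': array([-0.22862683,  0.55971829,  0.88383763])} 0.0 1.7998365
wrist {'mtx': array([[266.51749513,   0.        , 257.48249189],
       [  0.        , 266.51749513, 194.29951971],
       [  0.        ,   0.        ,   1.        ]]), 'k1': -0.04256614626080599, 'R': array([[ 0.74653947, -0.66534012, -0.00115918],
       [-0.64136858, -0.72010367,  0.26475846],
       [-0.17698915, -0.19690918, -0.96431406]]), 't': array([-0.59871924, -0.03488496,  0.37767789])} 0.0 1.6865861
```

View pics/top0.png

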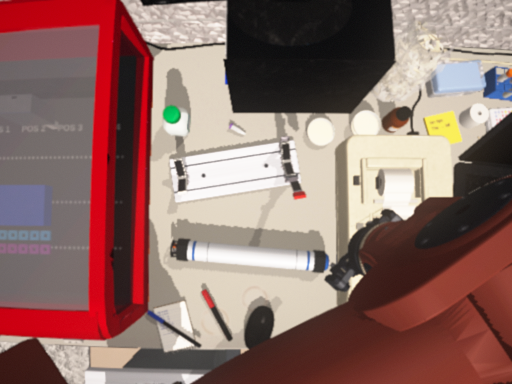

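View pics/scene0.png

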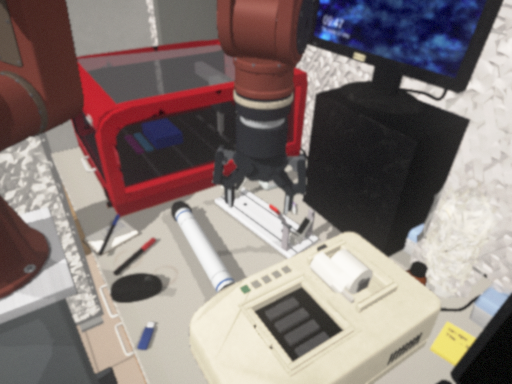

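View pics/wrist0.png

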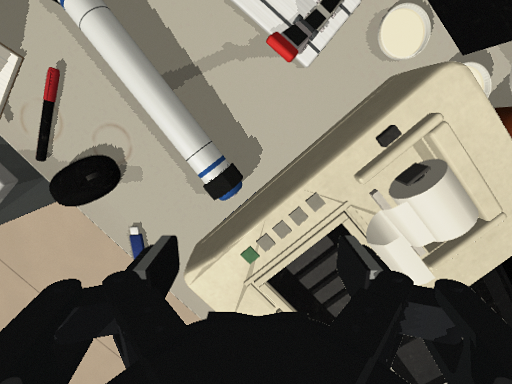

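```bash
python3 - <<'E'
from h import *
f=np.load('pics/top0.npz'); im=f['im']; c={k:f[k] for k in ['mtx','k1','R','t']}; d=f['d']
crop=cv2.resize(im[80:290,150:350],None,fx=4,fy=4,interpolation=cv2.INTER_CUBIC)[:,:800]
cv2.imwrite('pics/topz.png',crop[:420]);cv2.imwrite('pics/topz2.png',crop[420:])
P=cloud(c,d)
for u,v in [(175,249),(190,253),(250,257),(305,259),(318,260),(299,195),(286,145),(180,170),(230,180),(175,114),(237,128),(320,130),(365,123)]:
    print(u,v,P[v,u].round(4),im[v,u])
# tube top: points with z 40..50 around
m=(P[...,2]>.037)&(P[...,2]<.056)&(d>0)
m[:236]=0;m[275:]=0;m[:,:165]=0;m[:,335:]=0
q=P[m]; print(len(q)); cc=q[:,:2].mean(0); U,S,V=np.linalg.svd(q[:,:2]-cc); a=(q[:,:2]-cc)@V[0]; print(cc,V[0],a.min(),a.max(), np.percentile(q[:,2],[50,95]))
hsv=cv2.cvtColor(im,cv2.COLOR_BGR2HSV)
mm=(hsv[...,2]<70); mm[:236]=0;mm[280:]=0;mm[:,:160]=0;mm[:,340:]=0
n,l,st,ce=cv2.connectedComponentsWithStats(mm.astype(np.uint8))
for i in range(1,n):
    if st[i,4]>15: print('black',st[i],ce[i],onz(c,*ce[i],.024))
E
```

```text
175 249 [ 0.4312 -0.0573  0.0199] [118 126 136]
190 253 [ 0.4241 -0.0948  0.0446] [249 250 252]
250 257 [ 0.4158 -0.2246  0.0459] [249 249 251]
305 259 [ 0.4106 -0.3441  0.0393] [239 241 244]
318 260 [ 0.409  -0.371   0.0486] [56 59 63]
299 195 [ 0.5411 -0.3187  0.1566] [ 50  56 196]
286 145 [ 0.6565 -0.3026  0.0638] [51 54 60]
180 170 [ 0.6051 -0.0709  0.0449] [56 59 63]
230 180 [ 0.5863 -0.1793  0.0137] [247 248 250]
175 114 [ 0.7148 -0.0688  0.1042] [ 97 202  14]
237 128 [ 0.7058 -0.1949  0.016 ] [222 229 233]
320 130 [ 0.7015 -0.3853  0.0151] [233 249 253]
365 123 [ 0.7152 -0.4868  0.029 ] [235 249 253]
2422
[ 0.41824692 -0.22476445] [0.08804289 0.99611668] -0.1704394999255866 0.17537742072983165 [0.0432686  0.04815579]
black [174 239  15  21 188] [181.32978723 248.75531915] [ 0.43201738 -0.07219971  0.024     ]
black [314 251  11  21 176] [319.55681818 260.80681818] [ 0.40512851 -0.37839911  0.024     ]
black [326 261  14  19 148] [334.54054054 272.62837838] [ 0.37875912 -0.4116      0.024     ]
```

View pics/topz.png

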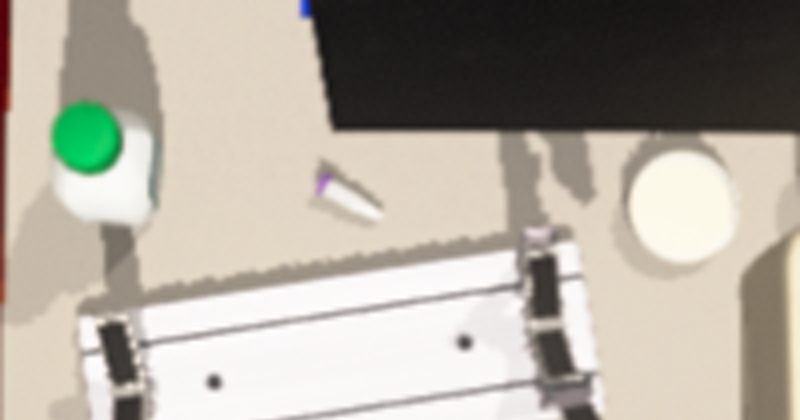

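View pics/topz2.png

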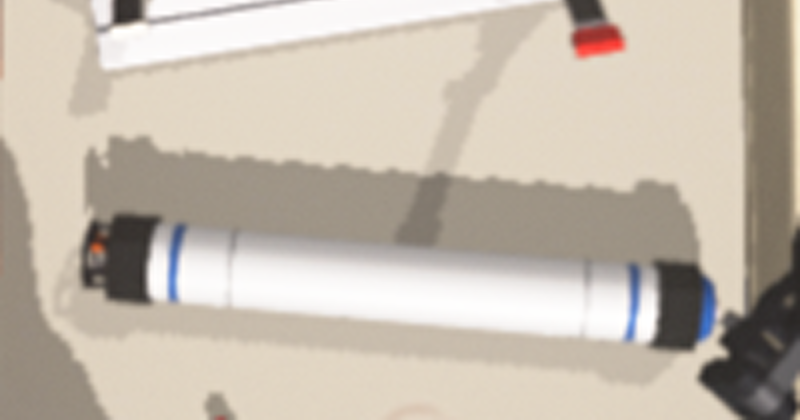

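```bash
python3 - <<'E'
from h import *
f=np.load('pics/top0.npz'); im=f['im']; c={k:f[k] for k in ['mtx','k1','R','t']}; d=f['d']
P=cloud(c,d)
A=onz(c,188.7,250.5,.046);B=onz(c,314,260.7,.046);print(A,B,(A+B)/2,np.linalg.norm(A-B))
# axis via depth: fit circle-ish: take points on tube white, average lateral
ax=(A-B)/np.linalg.norm(A-B); la=np.array([-ax[1],ax[0],0]); m0=(A+B)/2
rel=P-m0; s=rel@ax; l=rel@la
for s0 in np.arange(-.12,.121,.04):
    k=(abs(s-s0)<.012)&(abs(l)<.035)&(P[...,2]>.025)&(d>0)
    l_,z_=l[k],P[...,2][k]
    # circle fit radius .021
    from scipy.optimize import least_squares
    r=least_squares(lambda p:np.hypot(l_-p[0],z_-p[1])-.021,[0,.024],loss='soft_l1',f_scale=.001)
    print(s0.round(2),k.sum(),r.x.round(4))
hsv=cv2.cvtColor(im,cv2.COLOR_BGR2HSV)
m=(P[...,2]>.006)&(P[...,2]<.019)&(d>0)&(P[...,0]>.52)&(P[...,0]<.70)&(P[...,1]>-.36)&(P[...,1]<-.02)&(hsv[...,2]>225)&(hsv[...,1]<30)
m=cv2.morphologyEx(m.astype(np.uint8),cv2.MORPH_OPEN,np.ones((3,3)))
n,l,st,ce=cv2.connectedComponentsWithStats(m); i=1+st[1:,4].argmax(); print(st[i])
m=(l==i).astype(np.uint8)
pts=np.argwhere(m)[:,::-1]
W=np.array([onz(c,u,v,.012)[:2] for u,v in pts])
print(cv2.minAreaRect((W*1000).astype(np.float32)), cv2.boxPoints(cv2.minAreaRect((W*1000).astype(np.float32))))
o=im.copy();o[m>0]=(255,0,255);cv2.imwrite('pics/m.png',cv2.resize(o[120:220,150:330],None,fx=4,fy=4))
E
```

```text
[ 0.42954673 -0.09210895  0.046     ] [ 0.40732025 -0.36272338  0.046     ] [ 0.41843349 -0.22741617  0.046     ] 0.27152567002273675
-0.12 4125 [-0.0095  0.6942]
-0.08 5401 [-0.0119  0.7191]
-0.04 3188 [0.0164 0.6772]
0.0 1533 [0.0062 0.6675]
0.04 211 [0.0009 0.0243]
0.08 211 [0.0005 0.0242]
0.12 211 [0.0008 0.0242]
[ 187  153   96   36 2040]
((608.4676513671875, -186.36767578125), (51.542823791503906, 219.45289611816406), 8.856939315795898) [[ 566.1092    -81.917595]
 [ 599.8979   -298.7537  ]
 [ 650.8261   -290.81775 ]
 [ 617.0374    -73.98166 ]]
```

View pics/m.png

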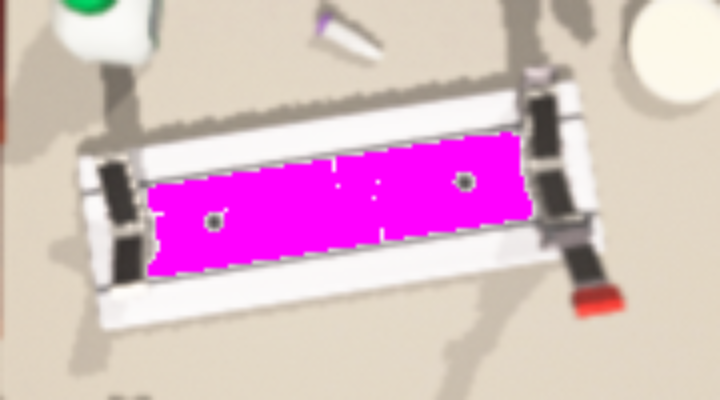

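```bash
python3 - <<'E'
from h import *
f=np.load('pics/top0.npz'); im=f['im']; c={k:f[k] for k in ['mtx','k1','R','t']}; d=f['d']
P=cloud(c,d)
C=[onz(c,u/4+149.6,v/4+119.6,.012) for u,v in [(78,157),(105,328),(575,68),(604,242)]]
print(np.round(C,4)); C=np.array(C); print(C.mean(0)); a=(C[0]+C[1]-C[2]-C[3])/2; print(np.linalg.norm(a),np.degrees(np.arctan2(a[1],a[0])))
b=(C[1]+C[3]-C[0]-C[2])/2; print(np.linalg.norm(b),np.degrees(np.arctan2(b[1],b[0])))
m=(P[...,2]>.005)&(P[...,2]<.024)&(d>0)&(P[...,0]>.52)&(P[...,0]<.68)&(P[...,1]>-.36)&(P[...,1]<-.02)
m[:, :]&=(im.min(2)>0)
n,l,st,ce=cv2.connectedComponentsWithStats(m.astype(np.uint8)); i=1+st[1:,4].argmax()
W=P[l==i][:,:2]*1000; print(cv2.minAreaRect(W.astype(np.float32)))
# bystanders & tall stuff
m=(P[...,2]>.12)&(P[...,0]>.5)&(P[...,0]<.6)&(P[...,1]<-.28)&(P[...,1]>-.36)&(d>0)
print('tip',P[m].mean(0),P[m].max(0),P[m].min(0))
k=(P[...,2]>.03)&(P[...,0]>.74)&(P[...,1]<-.1)&(P[...,1]>-.4)&(d>0);print('monitor',P[k].min(0),P[k].max(0))
k=(P[...,2]>.03)&(P[...,0]>.38)&(P[...,0]<.75)&(P[...,1]<-.38)&(P[...,1]>-.6)&(d>0)&(P[...,2]<.13);print('box',np.percentile(P[k],[1,5,50,95,99],axis=0))
E
```

```text
[[ 0.6355 -0.0393  0.012 ]
 [ 0.5375 -0.0565  0.012 ]
 [ 0.6866 -0.3241  0.012 ]
 [ 0.5861 -0.3394  0.012 ]]
[ 0.6114433  -0.18982701  0.012     ]
0.28815696267039714 99.95533088800583
0.10056550893721242 -170.7045408569895
((606.859130859375, -176.81065368652344), (101.04946899414062, 264.9442443847656), 8.864989280700684)
tip [ 0.54890412 -0.31820723  0.14486551] [ 0.56593442 -0.30792309  0.16167078] [ 0.5336573  -0.33042767  0.12068857]
monitor [ 0.74004779 -0.39997768  0.03003396] [ 0.96268401 -0.10011642  0.40873274]
box [[ 0.40528739 -0.59712076  0.03092512]
 [ 0.46240171 -0.58704526  0.03976884]
 [ 0.60148525 -0.45817448  0.11621273]
 [ 0.74186039 -0.41618898  0.12404232]
 [ 0.74285201 -0.38423251  0.12863508]]
```

```bash
cat >> h.py <<'E'
from scipy.spatial.transform import Rotation as Ro
def down(yaw):
    y=np.radians(yaw); x=np.array([np.cos(y),np.sin(y),0]); z=np.array([0,0,-1.]); return np.stack([x,np.cross(z,x),z],1)
def plan(p,R,n):
    s=robot.sense(); p0=np.array(s['eef_pos']);R0=np.array(s['tool_rot']); p=np.array(p)
    rv=(Ro.from_matrix(R0.T@R)).as_rotvec()
    rows=[]
    for i in range(n):
        Ri=R0@Ro.from_rotvec(rv*i/n).as_matrix()
        dx=Ri.T@(p-p0)/n/.6; a=np.degrees(rv)/n/90
        rows.append([round(float(v),4) for v in np.r_[dx,a]])
    print(str(rows).replace(' ',''))
    print('per row mm',np.linalg.norm(p-p0)/n*1000,'deg',np.degrees(np.linalg.norm(rv))/n)
def st():
    s=robot.sense(); R=np.array(s['tool_rot']);print('t',round(s['time_s'],2),'p',s['eef_pos'].round(4),'yaw',np.degrees(np.arctan2(R[1,0],R[0,0])).round(2),'zc',R[:,2].round(3),'F',s['wrist_force'].round(2),'M',s['moment'].round(3),'w',round(s['gripper_width'],4),'j',s['joint_pos'].round(1))
E
python3 - <<'E'
from h import *
plan([.418,-.2274,.14],down(85.3),8)
E
```

```text
[[0.0226,-0.0284,0.0212,-0.0001,-0.0,-0.0514],[0.0248,-0.0265,0.0212,-0.0001,-0.0,-0.0514],[0.0268,-0.0244,0.0212,-0.0001,-0.0,-0.0514],[0.0287,-0.0222,0.0212,-0.0001,-0.0,-0.0514],[0.0304,-0.0198,0.0212,-0.0001,-0.0,-0.0514],[0.0319,-0.0173,0.0212,-0.0001,-0.0,-0.0514],[0.0332,-0.0146,0.0212,-0.0001,-0.0,-0.0514],[0.0343,-0.0119,0.0212,-0.0001,-0.0,-0.0514]]
per row mm 25.21983603383767 deg 4.626880952405546
```

Request:
{"api": "servo_tool", "payload": {
  "deltas": [
    [0.0226,-0.0284,0.02,0,0,-0.0514],
    [0.0248,-0.0265,0.02,0,0,-0.0514],
    [0.0268,-0.0244,0.02,0,0,-0.0514],
    [0.0287,-0.0222,0.02,0,0,-0.0514],
    [0.0304,-0.0198,0.02,0,0,-0.0514],
    [0.0319,-0.0173,0.02,0,0,-0.0514],
    [0.0332,-0.0146,0.02,0,0,-0.0514],
    [0.0343,-0.0119,0.02,0,0,-0.0514],
    [0,0,0,0,0,0]
  ],
  "claw": 1
}}

```text
time_s: 1.27
eef_pos: [0.4143, -0.2216, 0.1402]
tool_rot: [[0.062, 0.998, -0.003], [0.998, -0.062, 0.004], [0.003, -0.003, -1.0]]
wrist_force: [-0.1, -0.1, -0.1]
gripper_width: 0.0854
```

```bash
python3 - <<'E'
from h import *
st()
c,im,d=cap('wrist','w1.png')
np.savez('pics/w1.npz',im=im,d=d,**{k:np.array(v) for k,v in c.items()})
c,im,d=cap('top','t1.png')
np.savez('pics/t1.npz',im=im,d=d,**{k:np.array(v) for k,v in c.items()})
E
```

```text
t 1.27 p [ 0.4143 -0.2216  0.1402] yaw 86.45 zc [-0.003  0.004 -1.   ] F [-0.1  -0.13 -0.12] M [ 0.027 -0.018 -0.007] w 0.0854 j [-44.2 -16.7 -26.4  80.6   0.   49.4]
```

View pics/w1.png

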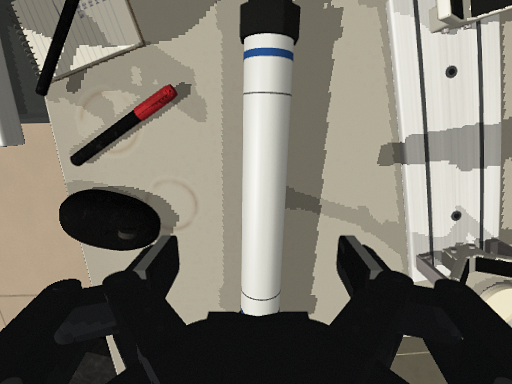

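View pics/t1.png

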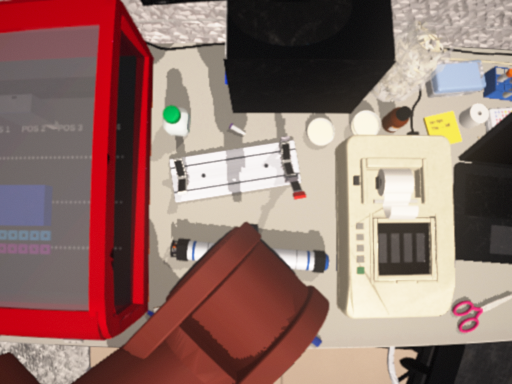

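```bash
cat >> h.py <<'E'
from scipy.optimize import least_squares
def tubeaxis(P,d,m0,ax,zc=.024,rng=np.arange(-.12,.13,.03)):
    ax=np.array(ax,float)/np.linalg.norm(ax); m0=np.array(m0); la=np.array([-ax[1],ax[0],0])
    rel=P-m0; s=rel@ax; l=rel@la; z=P[...,2]; out=[]
    for s0 in rng:
        k=(abs(s-s0)<.01)&(abs(l)<.03)&(z>zc+.004)&(z<zc+.027)&(d>0)
        if k.sum()<40: continue
        l_,z_=l[k],z[k]
        r=least_squares(lambda p:np.hypot(l_-p[0],z_-p[1])-.021,[0,zc],loss='soft_l1',f_scale=.001)
        q=m0+ax*s0+la*r.x[0]; out.append([s0,q[0],q[1],r.x[1],np.median(abs(r.fun)),k.sum()])
    out=np.array(out)
    return out
E
python3 - <<'E'
from h import *
for n in ['w1','top0']:
    f=np.load('pics/%s.npz'%n); im=f['im']; c={k:f[k] for k in ['mtx','k1','R','t']}; d=f['d']
    P=cloud(c,d)
    o=tubeaxis(P,d,[.418,-.2274,0],[.082,.9966,0]); print(n);print(o.round(4))
    if n=='w1':
        for u,v in [(269,42),(267,47),(268,93),(262,297),(262,310)]: print(u,v,P[v,u],im[v,u], onz(c,u,v,.045))
E
```

```text
w1
[[-1.200e-01  4.076e-01 -3.470e-01  2.340e-02  3.000e-04  2.780e+02]
 [-9.000e-02  4.103e-01 -3.171e-01  2.330e-02  3.000e-04  6.840e+02]
 [-6.000e-02  4.129e-01 -2.872e-01  2.350e-02  3.000e-04  7.330e+02]
 [-3.000e-02  4.155e-01 -2.573e-01  2.350e-02  3.000e-04  8.100e+02]
 [ 0.000e+00  4.182e-01 -2.274e-01  2.350e-02  3.000e-04  9.040e+02]
 [ 3.000e-02  4.208e-01 -1.975e-01  2.350e-02  3.000e-04  9.860e+02]
 [ 6.000e-02  4.234e-01 -1.676e-01  2.340e-02  3.000e-04  1.091e+03]
 [ 9.000e-02  4.260e-01 -1.378e-01  2.350e-02  4.000e-04  1.211e+03]
 [ 1.200e-01  4.288e-01 -1.079e-01  2.360e-02  4.000e-04  1.321e+03]]
269 42 [ 0.42965508 -0.09538211  0.04493642] [217 225 226] [ 0.42965174 -0.09539889  0.045     ]
267 47 [ 0.42793049 -0.09879007  0.04467469] [192 183 172] [ 0.42791592 -0.09887093  0.045     ]
268 93 [ 0.42690084 -0.13281484  0.04447932] [172 179 180] [ 0.4268799  -0.13286614  0.045     ]
262 297 [ 0.41114809 -0.3226898   0.04401098] [203 214 214] [ 0.41117687 -0.32196183  0.045     ]
262 310 [ 0.41026527 -0.3382036   0.04389598] [201 211 211] [ 0.41030166 -0.33731617  0.045     ]
top0
[[-1.200e-01  4.072e-01 -3.469e-01  2.360e-02  9.000e-04  1.620e+02]
 [-9.000e-02  4.093e-01 -3.170e-01  2.420e-02  9.000e-04  1.680e+02]
 [-6.000e-02  4.120e-01 -2.871e-01  2.420e-02  8.000e-04  1.730e+02]
 [-3.000e-02  4.146e-01 -2.572e-01  2.410e-02  7.000e-04  1.740e+02]
 [ 0.000e+00  4.174e-01 -2.273e-01  2.420e-02  8.000e-04  1.750e+02]
 [ 3.000e-02  4.199e-01 -1.975e-01  2.420e-02  9.000e-04  1.750e+02]
 [ 6.000e-02  4.227e-01 -1.676e-01  2.430e-02  8.000e-04  1.730e+02]
 [ 9.000e-02  4.253e-01 -1.377e-01  2.440e-02  8.000e-04  1.740e+02]
 [ 1.200e-01  4.274e-01 -1.078e-01  2.430e-02  7.000e-04  1.750e+02]]
```

```bash
python3 - <<'E'
from h import *
plan([.4182,-.2277,.018],down(84.93),8)
E
```

```text
[[-0.0009,0.0008,0.0257,-0.0002,-0.0001,0.0019],[-0.0009,0.0008,0.0257,-0.0002,-0.0001,0.0019],[-0.0009,0.0008,0.0257,-0.0002,-0.0001,0.0019],[-0.0009,0.0008,0.0257,-0.0002,-0.0001,0.0019],[-0.0009,0.0008,0.0257,-0.0002,-0.0001,0.0019],[-0.0009,0.0008,0.0257,-0.0002,-0.0001,0.0019],[-0.0009,0.0008,0.0257,-0.0002,-0.0001,0.0019],[-0.0009,0.0008,0.0257,-0.0002,-0.0001,0.0019]]
per row mm 15.441529042644847 deg 0.17350801810749075
```

Request:
{"api": "servo_tool", "payload": {
  "deltas": [
    [-0.0012,0.001,0.03,0,0,0.0025],
    [-0.0012,0.001,0.03,0,0,0.0025],
    [-0.0012,0.001,0.03,0,0,0.0025],
    [-0.0012,0.001,0.03,0,0,0.0025],
    [-0.0012,0.001,0.03,0,0,0.0025],
    [-0.0012,0.001,0.03,0,0,0.0025],
    [0,0,0.018,0,0,0],
    [0,0,0.007,0,0,0],
    [0,0,0,0,0,0]
  ]
}}

```text
time_s: 2.5
eef_pos: [0.4165, -0.2299, 0.0071]
tool_rot: [[0.098, 0.995, -0.005], [0.995, -0.098, 0.005], [0.004, -0.005, -1.0]]
wrist_force: [-0.4, -0.4, 0.7]
gripper_width: 0.0853
```

```bash
python3 - <<'E'
from h import *
st()
plan([.4182,-.2277,.018],down(84.93),1)
E
```

```text
t 2.5 p [ 0.4165 -0.2299  0.0071] yaw 84.39 zc [-0.005  0.005 -1.   ] F [-0.38 -0.37  0.73] M [-0.015 -0.005 -0.009] w 0.0853 j [-44.7  -9.9 -34.8  65.5  -0.   50.9]
[[0.0039,0.0024,-0.0182,-0.0033,-0.0026,-0.006]]
per row mm 11.285809720835424 deg 0.657404094728
```

Request:
{"api": "servo_tool", "payload": {
  "deltas": [
    [0.002,0.0012,-0.009,-0.003,-0.0026,-0.003],
    [0.002,0.0012,-0.007,0,0,-0.003],
    [0,0,0,0,0,0]
  ]
}}

```text
time_s: 2.88
eef_pos: [0.4193, -0.2284, 0.0191]
tool_rot: [[0.088, 0.996, 0.002], [0.996, -0.087, -0.002], [-0.002, 0.002, -1.0]]
wrist_force: [-0.4, 0.5, -0.5]
gripper_width: 0.0854
```

```bash
python3 - <<'E'
from h import *
st()
plan([.4182,-.2277,.018],down(84.93),1)
E
```

```text
t 2.88 p [ 0.4193 -0.2284  0.0191] yaw 84.98 zc [ 0.002 -0.002 -1.   ] F [-0.39  0.49 -0.45] M [-0.003 -0.006  0.   ] w 0.0854 j [-44.3 -11.1 -34.5  66.4  -0.   50.7]
[[0.0009,-0.0019,0.0019,0.0013,0.0014,0.0006]]
per row mm 1.7013605604435578 deg 0.18024306631878154
```

Good. Close, then lift about 10 mm.

Request:
{"api": "servo_tool", "payload": {
  "deltas": [
    [0,0,0,0,0,0],
    [0,0,0,0,0,0],
    [0,0,0,0,0,0],
    [0,0,0,0,0,0],
    [0,0,0,0,0,0],
    [0,0,0,0,0,0]
  ],
  "claw": 0,
  "grip_force": 80
}}

```text
time_s: 3.62
eef_pos: [0.4194, -0.2285, 0.0196]
tool_rot: [[0.088, 0.996, 0.002], [0.996, -0.088, -0.003], [-0.003, 0.002, -1.0]]
wrist_force: [-0.6, -0.6, 2.3]
gripper_width: 0.0398
```

```bash
python3 -c "
from h import *
st()"
```

```text
t 3.62 p [ 0.4194 -0.2285  0.0196] yaw 84.97 zc [ 0.002 -0.003 -1.   ] F [-0.64 -0.58  2.29] M [ 0.042  0.096 -0.059] w 0.0398 j [-44.3 -11.1 -34.5  66.5  -0.   50.7]
```

Request:
{"api": "servo_tool", "payload": {
  "deltas": [
    [0,0,-0.005,0,0,0],
    [0,0,-0.005,0,0,0],
    [0,0,-0.003,0,0,0],
    [0,0,0,0,0,0],
    [0,0,0,0,0,0]
  ]
}}

```text
time_s: 4.25
eef_pos: [0.4172, -0.2263, 0.0246]
tool_rot: [[0.088, 0.996, -0.002], [0.996, -0.088, 0.002], [0.002, -0.003, -1.0]]
wrist_force: [0.7, 0.4, -8.9]
gripper_width: 0.0395
```

```bash
python3 - <<'E'
from h import *
st()
c,im,d=cap('wrist','w2.png')
P=cloud(c,d); print(tubeaxis(P,d,[.4182,-.2277,0],[.0885,.996,0],.03).round(4))
c,im,d=cap('scene','s2.png')
E
```

```text
t 4.25 p [ 0.4172 -0.2263  0.0246] yaw 84.98 zc [-0.002  0.002 -1.   ] F [ 0.74  0.41 -8.95] M [ 0.034  0.005 -0.073] w 0.0395 j [-44.3 -11.5 -34.3  67.4  -0.   50.7]
[[-3.000e-02  4.134e-01 -2.574e-01  2.810e-02  2.000e-04  3.040e+02]
 [ 0.000e+00  4.162e-01 -2.275e-01  2.880e-02  5.000e-04  3.872e+03]
 [ 3.000e-02  4.187e-01 -1.976e-01  2.870e-02  3.000e-04  3.626e+03]
 [ 6.000e-02  4.213e-01 -1.677e-01  2.900e-02  3.000e-04  4.524e+03]
 [ 9.000e-02  4.239e-01 -1.378e-01  2.930e-02  4.000e-04  5.497e+03]
 [ 1.200e-01  4.265e-01 -1.080e-01  2.940e-02  2.000e-04  3.530e+02]]
```

View pics/w2.png

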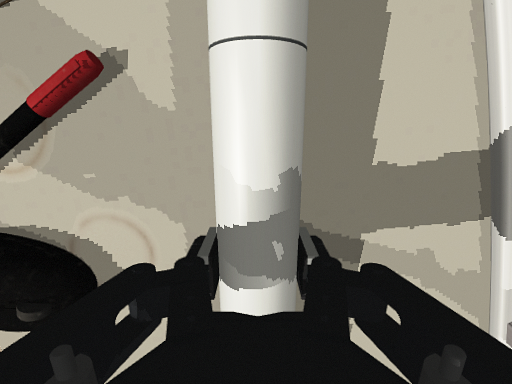

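View pics/s2.png

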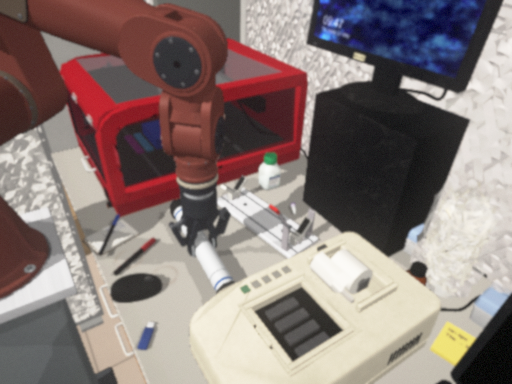

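Request:
{"api": "servo_tool", "payload": {
  "deltas": [
    [0,0,-0.006,0,0,0],
    [0,0,-0.006,0,0,0],
    [0,0,-0.003,0,0,0],
    [0,0,0,0,0,0],
    [0,0,0,0,0,0]
  ]
}}

```text
time_s: 4.97
eef_pos: [0.4174, -0.2265, 0.0346]
tool_rot: [[0.088, 0.996, -0.002], [0.996, -0.088, 0.001], [0.001, -0.002, -1.0]]
wrist_force: [-0.4, -0.6, -7.9]
gripper_width: 0.0398
```

```bash
python3 - <<'E'
from h import *
st()
for i in range(3):
    c,im,d=cap('wrist','w3.png'); st()
P=cloud(c,d); print(tubeaxis(P,d,[.4182,-.2277,0],[.0885,.996,0],.037,[0.03,.06,.09,.12]).round(4))
c,im,d=cap('top','t3.png')
P=cloud(c,d); print(tubeaxis(P,d,[.4182,-.2277,0],[.0885,.996,0],.037).round(4))
E
```

```text
t 4.97 p [ 0.4174 -0.2265  0.0346] yaw 84.98 zc [-0.002  0.001 -1.   ] F [-0.4  -0.56 -7.91] M [ 0.12  -0.021 -0.088] w 0.0398 j [-44.3 -12.1 -33.7  68.5  -0.   50.7]
t 5.03 p [ 0.4174 -0.2265  0.0346] yaw 84.98 zc [-0.002  0.001 -1.   ] F [ 0.24  0.16 -8.48] M [ 0.088 -0.038  0.038] w 0.0398 j [-44.3 -12.1 -33.7  68.5  -0.   50.7]
t 5.08 p [ 0.4174 -0.2265  0.0346] yaw 84.98 zc [-0.002  0.001 -1.   ] F [-0.65 -0.16 -7.97] M [0.093 0.004 0.006] w 0.0395 j [-44.3 -12.1 -33.7  68.5  -0.   50.7]
t 5.12 p [ 0.4174 -0.2265  0.0345] yaw 84.98 zc [-0.002  0.002 -1.   ] F [-0.13  0.19 -7.52] M [ 0.103  0.019 -0.012] w 0.0398 j [-44.3 -12.1 -33.7  68.5  -0.   50.7]
[[ 3.000e-02  4.189e-01 -1.976e-01  3.860e-02  3.000e-04  3.669e+03]
 [ 6.000e-02  4.215e-01 -1.678e-01  3.890e-02  3.000e-04  4.534e+03]
 [ 9.000e-02  4.241e-01 -1.379e-01  3.920e-02  4.000e-04  5.524e+03]
 [ 1.200e-01  4.268e-01 -1.080e-01  3.930e-02  2.000e-04  3.140e+02]]
[[-1.200e-01  4.052e-01 -3.470e-01  3.740e-02  8.000e-04  1.680e+02]
 [-9.000e-02  4.075e-01 -3.171e-01  3.830e-02  7.000e-04  1.410e+02]
 [ 9.000e-02  4.230e-01 -1.378e-01  4.000e-02  1.000e-03  1.020e+02]
 [ 1.200e-01  4.259e-01 -1.079e-01  4.030e-02  7.000e-04  1.800e+02]]
```

Request:
{"api": "servo_tool", "payload": {
  "deltas": [
    [0,0,0.005,0,0,0],
    [0,0,0.008,0,0,0],
    [0,0,0.006,0,0,0],
    [0,0,0.002,0,0,0],
    [0,0,0,0,0,0]
  ]
}}

```text
time_s: 5.8
eef_pos: [0.4171, -0.2262, 0.0205]
tool_rot: [[0.088, 0.996, -0.003], [0.996, -0.088, 0.002], [0.002, -0.003, -1.0]]
wrist_force: [0.4, -0.4, -7.8]
gripper_width: 0.0398
```

```bash
python3 -c "
from h import *
st()"
```

```text
t 5.8 p [ 0.4171 -0.2262  0.0205] yaw 84.98 zc [-0.003  0.002 -1.   ] F [ 0.35 -0.41 -7.82] M [-0.007 -0.036  0.053] w 0.0398 j [-44.3 -11.3 -34.5  67.   -0.   50.7]
```

Request:
{"api": "servo_tool", "payload": {
  "deltas": [
    [0,0,0.002,0,0,0],
    [0,0,0.001,0,0,0],
    [0,0,0,0,0,0]
  ]
}}

```text
time_s: 6.18
eef_pos: [0.4174, -0.2264, 0.0198]
tool_rot: [[0.088, 0.996, -0.002], [0.996, -0.088, 0.001], [0.001, -0.002, -1.0]]
wrist_force: [-0.3, 0.9, -7.6]
gripper_width: 0.0399
```

```bash
python3 -c "
from h import *
st()"
```

```text
t 6.17 p [ 0.4174 -0.2264  0.0198] yaw 84.98 zc [-0.002  0.001 -1.   ] F [-0.32  0.88 -7.63] M [ 0.04   0.141 -0.029] w 0.0399 j [-44.3 -11.2 -34.5  66.8  -0.   50.7]
```

Request:
{"api": "servo_tool", "payload": {
  "deltas": [
    [0,0,0.003,0,0,0],
    [0,0,0,0,0,0]
  ]
}}

```text
time_s: 6.42
eef_pos: [0.4176, -0.2267, 0.0199]
tool_rot: [[0.087, 0.996, -0.002], [0.996, -0.087, 0.001], [0.001, -0.002, -1.0]]
wrist_force: [-0.0, -0.3, -7.6]
gripper_width: 0.0402
```

```bash
python3 -c "
from h import *
st()"
```

```text
t 6.42 p [ 0.4176 -0.2267  0.0199] yaw 84.98 zc [-0.002  0.001 -1.   ] F [-0.04 -0.28 -7.61] M [ 0.007  0.047 -0.012] w 0.0402 j [-44.3 -11.2 -34.5  66.8  -0.   50.7]
```

Request:
{"api": "servo_tool", "payload": {
  "deltas": [
    [0,0,0.005,0,0,0],
    [0,0,0,0,0,0]
  ]
}}

```text
time_s: 6.68
eef_pos: [0.4182, -0.2271, 0.02]
tool_rot: [[0.087, 0.996, -0.001], [0.996, -0.087, -0.0], [-0.0, -0.001, -1.0]]
wrist_force: [0.4, 0.7, -8.1]
gripper_width: 0.0401
```

```bash
python3 - <<'E'
from h import *
st()
c,im,d=cap('top','t4.png')
P=cloud(c,d); print(tubeaxis(P,d,[.4182,-.2277,0],[.0885,.996,0],.025).round(4))
E
```

```text
t 6.67 p [ 0.4182 -0.2271  0.02  ] yaw 85.0 zc [-0.001 -0.    -1.   ] F [ 0.43  0.73 -8.11] M [-0.     0.001 -0.051] w 0.0401 j [-44.3 -11.2 -34.5  66.7  -0.1  50.7]
[[-1.200e-01  4.061e-01 -3.471e-01  2.400e-02  8.000e-04  1.600e+02]
 [-9.000e-02  4.083e-01 -3.172e-01  2.410e-02  8.000e-04  1.380e+02]
 [ 9.000e-02  4.240e-01 -1.379e-01  2.500e-02  7.000e-04  9.800e+01]
 [ 1.200e-01  4.264e-01 -1.080e-01  2.480e-02  9.000e-04  1.720e+02]]
```

Request:
{"api": "servo_tool", "payload": {
  "deltas": [
    [0,0,0,0,0,0],
    [0,0,0,0,0,0],
    [0,0,0,0,0,0],
    [0,0,0,0,0,0]
  ],
  "claw": 0.7,
  "grip_force": 80
}}

```text
time_s: 7.22
eef_pos: [0.4198, -0.2288, 0.0211]
tool_rot: [[0.087, 0.996, 0.002], [0.996, -0.087, -0.004], [-0.003, 0.003, -1.0]]
wrist_force: [-0.2, -0.0, 0.0]
gripper_width: 0.0603
```

```bash
python3 - <<'E'
from h import *
st()
c,im,d=cap('top','t5.png')
P=cloud(c,d); print(tubeaxis(P,d,[.4182,-.2277,0],[.0885,.996,0],.025).round(4))
c,im,d=cap('wrist','w5.png')
np.savez('pics/w5.npz',im=im,d=d,**{k:np.array(v) for k,v in c.items()})
P=cloud(c,d); print(tubeaxis(P,d,[.4182,-.2277,0],[.0885,.996,0],.025).round(4))
p=robot.sense()['eef_pos']; 
plan([p[0]-.012*.087,p[1]-.012,p[2]-.002],down(84.95),1)
E
```

```text
t 7.22 p [ 0.4198 -0.2288  0.0211] yaw 84.99 zc [ 0.002 -0.004 -1.   ] F [-0.18 -0.05  0.04] M [ 0.015 -0.004  0.008] w 0.0603 j [-44.3 -11.2 -34.4  66.6  -0.1  50.7]
[[-1.200e-01  4.060e-01 -3.471e-01  2.370e-02  9.000e-04  1.590e+02]
 [-9.000e-02  4.079e-01 -3.171e-01  2.420e-02  1.000e-03  1.370e+02]
 [ 9.000e-02  4.238e-01 -1.378e-01  2.440e-02  7.000e-04  9.900e+01]
 [ 1.200e-01  4.261e-01 -1.079e-01  2.410e-02  9.000e-04  1.710e+02]]
[[-3.000e-02  4.143e-01 -2.575e-01  2.340e-02  2.000e-04  7.070e+02]
 [ 0.000e+00  4.162e-01 -2.275e-01  2.360e-02  5.000e-04  3.396e+03]
 [ 3.000e-02  4.195e-01 -1.977e-01  2.350e-02  3.000e-04  3.616e+03]
 [ 6.000e-02  4.221e-01 -1.678e-01  2.350e-02  3.000e-04  4.466e+03]
 [ 9.000e-02  4.247e-01 -1.379e-01  2.350e-02  4.000e-04  5.359e+03]
 [ 1.200e-01  4.273e-01 -1.080e-01  2.340e-02  2.000e-04  1.230e+02]]
[[-0.0201,0.0,0.0034,0.0015,0.0021,0.0005]]
per row mm 12.210238982100238 deg 0.2371913058452041
```

View pics/w5.png

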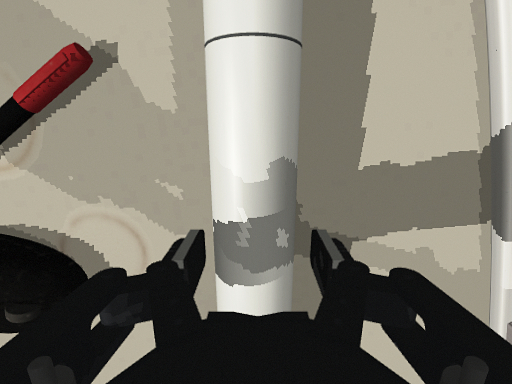

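```bash
python3 - <<'E'
from h import *
plan([.4158,-.2397,.0185],down(84.95),2)
E
```

```text
[[-0.0094,-0.0025,0.0021,0.0008,0.001,0.0002],[-0.0094,-0.0025,0.0021,0.0008,0.001,0.0002]]
per row mm 5.944766715383604 deg 0.11859565292260205
```

Request:
{"api": "servo_tool", "payload": {
  "deltas": [
    [-0.0094,-0.0025,0.002,0.001,0.001,0],
    [-0.0094,-0.0025,0.002,0.001,0.001,0],
    [0,0,0,0,0,0]
  ]
}}

```text
time_s: 7.7
eef_pos: [0.4154, -0.2407, 0.0184]
tool_rot: [[0.087, 0.996, -0.001], [0.996, -0.087, 0.0], [0.0, -0.001, -1.0]]
wrist_force: [0.4, 0.3, 0.3]
gripper_width: 0.0598
```

```bash
python3 - <<'E'
from h import *
st()
plan([.4158,-.2397,.0185],down(84.95),1)
E
```

```text
t 7.7 p [ 0.4154 -0.2407  0.0184] yaw 84.99 zc [-0.001  0.    -1.   ] F [0.45 0.27 0.3 ] M [-0.022  0.007 -0.018] w 0.0598 j [-45.7 -10.2 -33.8  66.4  -0.   49.3]
[[0.0017,0.0005,-0.0002,-0.0006,-0.0,0.0004]]
per row mm 1.0582906188216377 deg 0.06865394990108274
```

Request:
{"api": "servo_tool", "payload": {
  "deltas": [
    [0,0,0,0,0,0],
    [0,0,0,0,0,0],
    [0,0,0,0,0,0],
    [0,0,0,0,0,0],
    [0,0,0,0,0,0],
    [0,0,-0.006,0,0,0],
    [0,0,-0.008,0,0,0],
    [0,0,-0.008,0,0,0],
    [0,0,-0.003,0,0,0],
    [0,0,0,0,0,0],
    [0,0,0,0,0,0]
  ],
  "claw": 0,
  "grip_force": 100
}}

```text
time_s: 9.07
eef_pos: [0.4138, -0.2387, 0.032]
tool_rot: [[0.087, 0.996, -0.005], [0.996, -0.087, 0.004], [0.004, -0.005, -1.0]]
wrist_force: [-0.3, -0.2, -8.9]
gripper_width: 0.0397
```

```bash
python3 - <<'E'
from h import *
for i in range(3):
    st();c,im,d=cap('wrist','w6.png')
st()
P=cloud(c,d); print(tubeaxis(P,d,[.4168,-.2277,0],[.0885,.996,0],.035,[0,0.03,.06,.09,.12]).round(4))
c,im,d=cap('top','t6.png')
P=cloud(c,d); print(tubeaxis(P,d,[.4168,-.2277,0],[.0885,.996,0],.035).round(4))
E
```

```text
t 9.07 p [ 0.4138 -0.2387  0.032 ] yaw 84.99 zc [-0.005  0.004 -1.   ] F [-0.29 -0.22 -8.87] M [-0.01  -0.053  0.004] w 0.0397 j [-45.7 -11.1 -33.1  68.3  -0.   49.3]
t 9.12 p [ 0.4138 -0.2387  0.0319] yaw 84.99 zc [-0.005  0.004 -1.   ] F [-0.48  0.03 -8.83] M [-0.062  0.026 -0.014] w 0.0395 j [-45.7 -11.1 -33.1  68.3  -0.   49.3]
t 9.18 p [ 0.4138 -0.2387  0.0319] yaw 84.99 zc [-0.005  0.004 -1.   ] F [ 0.19  0.33 -9.09] M [0.014 0.01  0.051] w 0.0395 j [-45.7 -11.1 -33.1  68.3  -0.   49.3]
t 9.22 p [ 0.4138 -0.2387  0.032 ] yaw 84.99 zc [-0.005  0.004 -1.   ] F [-0.25  0.48 -8.48] M [-0.042 -0.046 -0.002] w 0.0394 j [-45.7 -11.1 -33.1  68.3  -0.   49.3]
[[ 0.000e+00  4.139e-01 -2.274e-01  3.700e-02  5.000e-04  4.418e+03]
 [ 3.000e-02  4.163e-01 -1.975e-01  3.670e-02  3.000e-04  4.055e+03]
 [ 6.000e-02  4.189e-01 -1.677e-01  3.680e-02  3.000e-04  4.991e+03]
 [ 9.000e-02  4.215e-01 -1.378e-01  3.680e-02  3.000e-04  5.390e+03]]
[[-1.200e-01  4.025e-01 -3.469e-01  3.680e-02  9.000e-04  1.590e+02]
 [-9.000e-02  4.047e-01 -3.170e-01  3.730e-02  7.000e-04  5.800e+01]
 [ 6.000e-02  4.181e-01 -1.676e-01  3.740e-02  8.000e-04  8.100e+01]
 [ 9.000e-02  4.205e-01 -1.377e-01  3.770e-02  7.000e-04  1.790e+02]
 [ 1.200e-01  4.231e-01 -1.078e-01  3.770e-02  7.000e-04  1.720e+02]]
```

```bash
python3 - <<'E'
from h import *
c=robot.calibration('top'); im=cv2.imread('pics/t6.png')
cv2.imwrite('pics/t6z.png',cv2.resize(im[120:290,150:350],None,fx=4,fy=4,interpolation=cv2.INTER_CUBIC)[:600])
# intensity profile along axis at top-of-tube height
ax=np.array([.0885,.996,0]);m0=np.array([.4138,-.2277,.037])
from numpy.linalg import norm
def proj(c,X):
    q=np.array(c['R'])@X+np.array(c['t']); a,b=q[0]/q[2],q[1]/q[2];k=1+c['k1']*(a*a+b*b);m=c['mtx'];return a*k*m[0][0]+m[0][2],b*k*m[1][1]+m[1][2]
g=cv2.cvtColor(im,cv2.COLOR_BGR2GRAY)
for f,M,z in [('t6',m0,.058),('top0',np.array([.4182,-.2277,.024]),.045)]:
    g=cv2.cvtColor(cv2.imread('pics/%s.png'%f),cv2.COLOR_BGR2GRAY).astype(np.float32)
    out=[]
    for s in np.arange(-.18,.18,.001):
        X=M+ax*s; X[2]=z; u,v=proj(c,X); out.append(cv2.getRectSubPix(g,(1,1),(u,v))[0,0])
    out=np.array(out); S=np.arange(-.18,.18,.001)
    for i in range(1,len(out)):
        if (out[i]-140)*(out[i-1]-140)<0: print(f,round(S[i]*1000), out[i-1],out[i])
E
```

```text
t6 -162 145.46277 120.58289
t6 -132 120.82862 164.76564
t6 -120 151.92256 133.58717
t6 -118 119.96022 140.90385
t6 -98 164.08922 136.9147
t6 63 131.39508 165.07808
t6 130 154.82246 132.22493
t6 133 126.834915 158.36963
t6 145 165.90877 124.495445
t6 176 131.67752 141.31226
t6 178 144.59258 122.68416
top0 -177 147.348 138.23071
top0 -174 127.65887 142.66716
top0 -166 157.99338 131.23688
top0 -136 116.03092 154.36528
top0 -123 151.3442 133.13135
top0 -122 133.13135 145.83252
top0 127 145.69014 119.67345
top0 128 119.67345 140.15996
top0 142 152.8852 108.07899
top0 178 119.19399 141.84857
```

View pics/t6z.png

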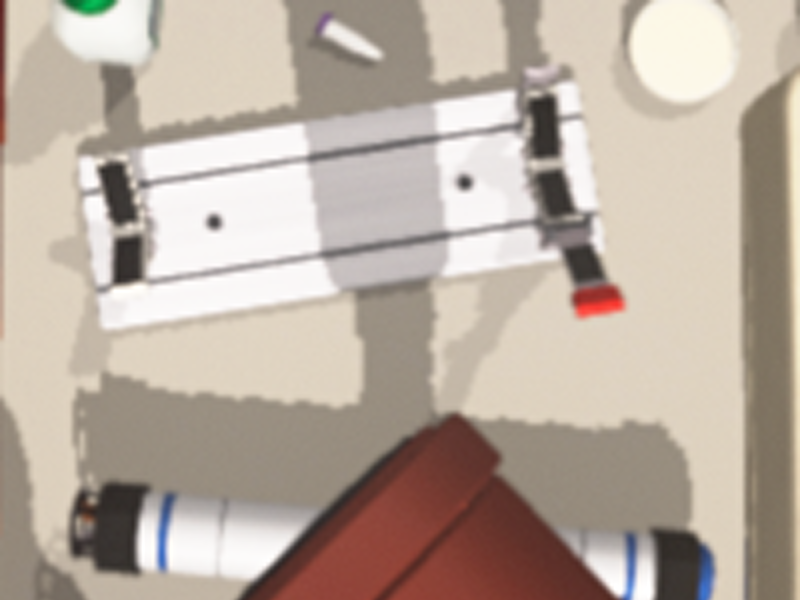

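Request:
{"api": "servo_tool", "payload": {
  "deltas": [
    [0,0,-0.01,0,0,0],
    [0,0,-0.02,0.003,0.003,0],
    [0,0,-0.03,0,0,0],
    [0,0,-0.035,0,0,0],
    [0,0,-0.04,0,0,0],
    [0,0,-0.04,0,0,0],
    [0,0,-0.04,0,0,0],
    [0,0,-0.04,0,0,0],
    [0,0,-0.03,0,0,0],
    [0,0,-0.02,0,0,0],
    [0,0,-0.01,0,0,0],
    [0,0,0,0,0,0]
  ]
}}

```text
time_s: 10.78
eef_pos: [0.4163, -0.2413, 0.2395]
tool_rot: [[0.087, 0.996, -0.002], [0.996, -0.087, 0.003], [0.003, -0.003, -1.0]]
wrist_force: [0.9, 0.7, -8.6]
gripper_width: 0.0394
```

```bash
python3 - <<'E'
from h import *
st();c,im,d=cap('wrist','w7.png')
np.savez('pics/w7.npz',im=im,d=d,**{k:np.array(v) for k,v in c.items()})
z=robot.sense()['eef_pos'][2]+.005
P=cloud(c,d); print(tubeaxis(P,d,[.4138,-.2277,0],[.0885,.996,0],z,[0,0.03,.06,.09,.12]).round(4))
E
```

```text
t 10.78 p [ 0.4163 -0.2413  0.2395] yaw 84.99 zc [-0.002  0.003 -1.   ] F [ 0.95  0.73 -8.61] M [-0.029  0.021 -0.018] w 0.0394 j [-45.7 -14.7 -14.4  90.5   0.   49.3]
[[ 0.000e+00  4.163e-01 -2.279e-01  2.445e-01  5.000e-04  4.371e+03]
 [ 3.000e-02  4.190e-01 -1.980e-01  2.442e-01  3.000e-04  4.101e+03]
 [ 6.000e-02  4.216e-01 -1.682e-01  2.443e-01  3.000e-04  5.026e+03]
 [ 9.000e-02  4.242e-01 -1.383e-01  2.442e-01  3.000e-04  4.849e+03]]
```

View pics/w7.png

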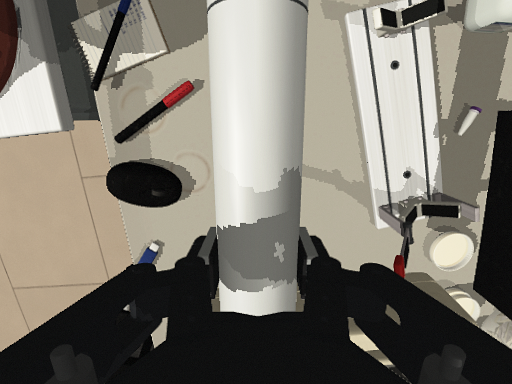

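```bash
python3 - <<'E'
from h import *
f=np.load('pics/w7.npz'); im=f['im']; c={k:f[k] for k in ['mtx','k1','R','t']}; d=f['d']; P=cloud(c,d)
def blob(g,box):
    x0,y0,x1,y1=box; s=255-g[y0:y1,x0:x1].astype(float); s=np.clip(s-np.percentile(s,80),0,None)
    yy,xx=np.indices(s.shape); return (xx*s).sum()/s.sum()+x0,(yy*s).sum()/s.sum()+y0
g=cv2.cvtColor(im,cv2.COLOR_BGR2GRAY)
a=blob(g,(388,59,401,72));b=blob(g,(401,168,414,181))
A=onz(c,*a,.012);B=onz(c,*b,.012);v=A-B
print('wrist',a,b,A,B,(A+B)/2,np.linalg.norm(v),np.degrees(np.arctan2(v[1],v[0])), P[65,385],P[180,402])
f=np.load('pics/top0.npz'); im=f['im']; c={k:f[k] for k in ['mtx','k1','R','t']}
g=cv2.cvtColor(im,cv2.COLOR_BGR2GRAY)
a=blob(g,(199,171,209,180));b=blob(g,(262,161,271,170))
A=onz(c,*a,.012);B=onz(c,*b,.012);v=A-B
print('top',a,b,A,B,(A+B)/2,np.linalg.norm(v),np.degrees(np.arctan2(v[1],v[0])))
# wrist edge lines
f=np.load('pics/w7.npz'); P=cloud({k:f[k] for k in ['mtx','k1','R','t']},f['d']); im=f['im']; 
m=(P[...,2]>.055)&(P[...,2]<.072)&(P[...,0]>.5)&(P[...,0]<.7)&(P[...,1]<0)&(P[...,1]>-.36)&(f['d']>0)
q=P[m];
for k in (q[:,1]<-.2,q[:,1]>-.2): print(k.sum(), q[k].mean(0), q[k].min(0),q[k].max(0))
E
```

```text
wrist (np.float64(394.68483063328426), np.float64(64.59499263622975)) (np.float64(406.9300716580183), np.float64(174.29429206819867)) [ 0.59832063 -0.11887269  0.012     ] [ 0.62061956 -0.26138214  0.012     ] [ 0.60947009 -0.19012741  0.012     ] 0.14424350142286035 98.89315062971085 [ 0.58570306 -0.11860711  0.01257858] [ 0.61433222 -0.26905643  0.01152072]
top (np.float64(203.09416118421052), np.float64(175.09395559210526)) (np.float64(265.6794310722101), np.float64(165.14551422319474)) [ 0.5978436  -0.11793792  0.012     ] [ 0.62040467 -0.26023808  0.012     ] [ 0.60912414 -0.189088    0.012     ] 0.14407753366768458 99.00901016172895
505 [ 0.63568552 -0.30278813  0.06193353] [ 0.58029031 -0.32144311  0.05501016] [ 0.67121792 -0.29124625  0.07197992]
779 [ 0.61715256 -0.07562061  0.06028217] [ 0.5498477  -0.08888194  0.05500839] [ 0.69986909 -0.06318469  0.06687166]
```

```bash
python3 - <<'E'
from h import *
def proj(c,X):
    q=np.array(c['R'])@X+np.array(c['t']); a,b=q[0]/q[2],q[1]/q[2];k=1+c['k1']*(a*a+b*b);m=c['mtx'];return a*k*m[0][0]+m[0][2],b*k*m[1][1]+m[1][2]
def prof(f,M,z,ax=np.array([.0885,.996,0])):
    f=np.load('pics/%s.npz'%f); c={k:f[k] for k in ['mtx','k1','R','t']}
    g=f['im'].max(2).astype(np.float32); r=[]
    S=np.arange(-.18,.18,.001)
    for s in S:
        X=M+ax*s; X[2]=z; u,v=proj(c,X)
        r.append(cv2.getRectSubPix(g,(1,1),(u,v))[0,0] if 0<u<511 and 0<v<383 else np.nan)
    return S,np.array(r)
for f,M,z in [('w1',np.array([.4182,-.2277,0]),.045),('top0',np.array([.4178,-.2277,0]),.045),('w7',np.array([.4163,-.2279,0]),.2655)]:
    S,r=prof(f,M,z); dr=np.diff(r)
    for i in np.argsort(-abs(np.nan_to_num(dr)))[:14]: print(f,round(S[i]*1000),r[i-1:i+3])
E
```

```text
w1 139 [227.81054688 190.21226501   7.68862915  25.60158539]
w1 -117 [  7.56112576  39.75350189 200.25996399 219.06036377]
w1 96 [195.1864624  100.94564819 205.31074524 225.66671753]
w1 -99 [218.25743103 194.08572388  94.8466568  133.74214172]
w1 95 [227.07788086 195.1864624  100.94564819 205.31074524]
w1 -97 [ 94.8466568  133.74214172 202.37991333 219.65783691]
w1 129 [133.97302246 170.63832092 227.15684509 225.93614197]
w1 122 [225.8053894  230.81968689 182.19366455 136.61573792]
w1 123 [230.81968689 182.19366455 136.61573792 134.24549866]
w1 -98 [194.08572388  94.8466568  133.74214172 202.37991333]
w1 138 [225.35157776 227.81054688 190.21226501   7.68862915]
w1 128 [135.7098999  133.97302246 170.63832092 227.15684509]
w1 -118 [ 12.99013996   7.56112576  39.75350189 200.25996399]
w1 94 [223.96237183 227.07788086 195.1864624  100.94564819]
top0 141 [206.5885   160.51712  114.31425   89.023506]
top0 140 [225.56429 206.5885  160.51712 114.31425]
top0 -137 [ 83.27056  119.709816 159.33629  194.04892 ]
top0 -138 [ 72.98714   83.27056  119.709816 159.33629 ]
top0 -136 [119.709816 159.336
[... 626 characters left out ...]
29734802 218.54528809 140.22114563 143.2648468 ]
w7 25 [194.79780579 193.07504272 222.8812561  223.57757568]
w7 -36 [ 15.14467525  15.02438736  40.30231094 220.50842285]
w7 -15 [144.87203979 135.00282288 110.25139618 111.01449585]
w7 -16 [144.99224854 144.87203979 135.00282288 110.25139618]
w7 14 [105.89365387 187.2559967  195.44723511 195.65298462]
w7 12 [112.3286972  110.47821045 105.89365387 187.2559967 ]
w7 -61 [16.79062271 13.42413616 17.22911644 17.70835686]
w7 -23 [220.82777405 222.29734802 218.54528809 140.22114563]
w7 -58 [17.70835686 19.4065609  15.71054459 16.00005722]
w7 -75 [15.70469666 14.31149483 17.76730919 16.79178047]
w7 -62 [16.05656242 16.79062271 13.42413616 17.22911644]
```

```bash
python3 - <<'E'
from h import *
plan([.613,-.2047,.238],down(98.95),10)
E
```

```text
[[0.0089,0.0321,0.0001,-0.0002,-0.0002,-0.0155],[0.0081,0.0324,0.0001,-0.0002,-0.0002,-0.0155],[0.0073,0.0325,0.0001,-0.0002,-0.0002,-0.0155],[0.0065,0.0327,0.0001,-0.0002,-0.0002,-0.0155],[0.0057,0.0329,0.0001,-0.0002,-0.0002,-0.0155],[0.0049,0.033,0.0001,-0.0002,-0.0002,-0.0155],[0.0041,0.0331,0.0001,-0.0002,-0.0002,-0.0155],[0.0033,0.0332,0.0002,-0.0002,-0.0002,-0.0155],[0.0025,0.0333,0.0002,-0.0002,-0.0002,-0.0155],[0.0017,0.0333,0.0002,-0.0002,-0.0002,-0.0155]]
per row mm 20.01740603063524 deg 1.3958996434612745
```

Request:
{"api": "servo_tool", "payload": {
  "deltas": [
    [0.004,0.01,0,0,0,-0.005],
    [0.008,0.022,0,0,0,-0.012],
    [0.0075,0.0325,0,0,0,-0.015],
    [0.0066,0.0325,0,0,0,-0.015],
    [0.006,0.0325,0,0,0,-0.015],
    [0.005,0.033,0,0,0,-0.015],
    [0.0045,0.033,0,0,0,-0.015],
    [0.0035,0.033,0,0,0,-0.015],
    [0.003,0.033,0,0,0,-0.015],
    [0.002,0.033,0,0,0,-0.015],
    [0.001,0.02,0,0,0,-0.01],
    [0.001,0.01,0,0,0,-0.004],
    [0,0,0,0,0,0]
  ]
}}

```text
time_s: 12.45
eef_pos: [0.624, -0.1949, 0.2263]
tool_rot: [[-0.17, 0.985, -0.012], [0.985, 0.17, 0.012], [0.014, -0.01, -1.0]]
wrist_force: [-0.3, 0.3, -8.2]
gripper_width: 0.0394
```

```bash
python3 - <<'E'
from h import *
st();c,im,d=cap('wrist','w8.png')
np.savez('pics/w8.npz',im=im,d=d,**{k:np.array(v) for k,v in c.items()})
p=robot.sense()['eef_pos']; z=p[2]+.005
P=cloud(c,d); print(tubeaxis(P,d,[p[0],p[1],0],[-.1556,.9878,0],z,[0.015,0.03,.045,.06,.075,.09,.12]).round(4))
c,im,d=cap('top','t8.png')
np.savez('pics/t8.npz',im=im,d=d,**{k:np.array(v) for k,v in c.items()})
plan([.613,-.2047,.238],down(98.95),1)
E
```

```text
t 12.45 p [ 0.624  -0.1949  0.2263] yaw 99.77 zc [-0.012  0.012 -1.   ] F [-0.34  0.3  -8.2 ] M [-0.079 -0.012  0.043] w 0.0394 j [-28.9  16.6  15.9  90.2   0.3  51.3]
[[ 1.500e-02  6.205e-01 -1.803e-01  2.314e-01  5.000e-04  4.301e+03]
 [ 3.000e-02  6.179e-01 -1.656e-01  2.313e-01  3.000e-04  3.724e+03]
 [ 4.500e-02  6.153e-01 -1.508e-01  2.315e-01  3.000e-04  4.142e+03]
 [ 6.000e-02  6.127e-01 -1.360e-01  2.317e-01  3.000e-04  4.600e+03]
 [ 7.500e-02  6.102e-01 -1.212e-01  2.319e-01  3.000e-04  5.090e+03]
 [ 9.000e-02  6.076e-01 -1.064e-01  2.321e-01  4.000e-04  5.533e+03]
 [ 1.200e-01  6.026e-01 -7.690e-02  2.322e-01  2.000e-04  1.540e+02]]
[[-0.0123,-0.02,-0.0189,-0.0064,-0.0088,0.0087]]
per row mm 18.07309634682777 deg 1.251744053074002
```

View pics/w8.png

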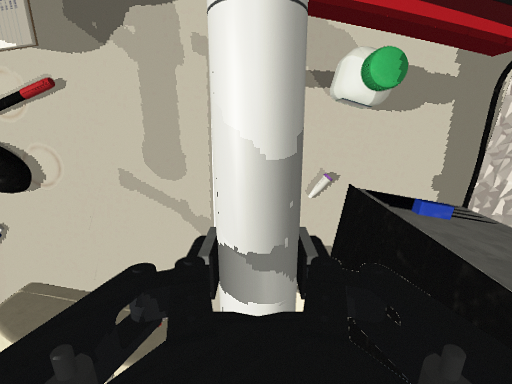

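View pics/t8.png

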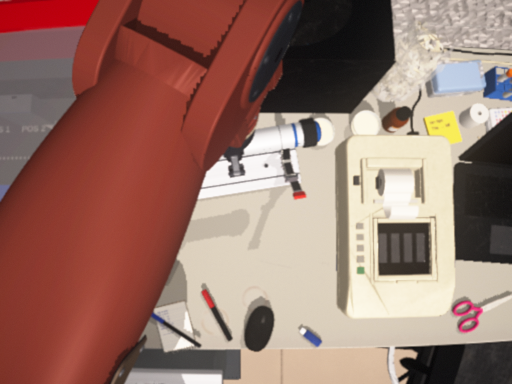

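Request:
{"api": "servo_tool", "payload": {
  "deltas": [
    [-0.004,-0.007,0.005,-0.003,-0.004,0.004],
    [-0.004,-0.007,0.01,-0.003,-0.004,0.004],
    [-0.003,-0.004,0.02,0,0,0],
    [0,0,0.03,0,0,0],
    [0,0,0.035,0,0,0],
    [0,0,0.035,0,0,0],
    [0,0,0.03,0,0,0],
    [0,0,0.02,0,0,0],
    [0,0,0.01,0,0,0],
    [0,0,0,0,0,0]
  ]
}}

```text
time_s: 13.8
eef_pos: [0.6104, -0.204, 0.0998]
tool_rot: [[-0.154, 0.988, -0.003], [0.988, 0.154, 0.002], [0.002, -0.002, -1.0]]
wrist_force: [-0.6, -0.3, -7.5]
gripper_width: 0.0394
```

```bash
python3 - <<'E'
from h import *
st()
plan([.613,-.2047,.085],down(98.95),1)
E
```

```text
t 13.8 p [ 0.6104 -0.204   0.0998] yaw 98.84 zc [-0.003  0.002 -1.   ] F [-0.63 -0.29 -7.48] M [-0.038  0.006  0.003] w 0.0394 j [-30.1  15.    0.7  76.    0.   51.1]
[[-0.0019,0.0041,0.0247,-0.0015,-0.0015,-0.0012]]
per row mm 15.063281978305358 deg 0.21498228584847115
```

Request:
{"api": "servo_tool", "payload": {
  "deltas": [
    [-0.001,0.003,0.006,-0.001,-0.001,-0.001],
    [-0.001,0.002,0.008,0,0,0],
    [0,0,0.004,0,0,0],
    [0,0,0,0,0,0]
  ]
}}

```text
time_s: 14.3
eef_pos: [0.615, -0.2054, 0.0903]
tool_rot: [[-0.155, 0.988, 0.002], [0.988, 0.155, -0.001], [-0.001, 0.002, -1.0]]
wrist_force: [0.9, -0.5, -8.1]
gripper_width: 0.039
```

```bash
python3 - <<'E'
from h import *
st()
c,im,d=cap('top','t9.png'); cv2.imwrite('pics/t9z.png',cv2.resize(im[90:220,150:350],None,fx=4,fy=4,interpolation=cv2.INTER_CUBIC))
p=robot.sense()['eef_pos']; z=p[2]+.005
P=cloud(c,d); print(tubeaxis(P,d,[p[0],p[1],0],[-.1556,.9878,0],z).round(4))
c,im,d=cap('wrist','w9.png')
P=cloud(c,d); print(tubeaxis(P,d,[p[0],p[1],0],[-.1556,.9878,0],z,[.03,.06,.09,.12]).round(4))
c,im,d=cap('scene','s9.png');cv2.imwrite('pics/s9z.png',cv2.resize(im[130:280,160:360],None,fx=4,fy=4,interpolation=cv2.INTER_CUBIC))
plan([.613,-.2047,.085],down(98.95),1)
E
```

```text
t 14.3 p [ 0.615  -0.2054  0.0903] yaw 98.95 zc [ 0.002 -0.001 -1.   ] F [ 0.91 -0.51 -8.12] M [-0.047 -0.019 -0.057] w 0.039 j [-30.   15.7   0.6  74.8   0.   51.1]
[[-1.200e-01  6.328e-01 -3.241e-01  9.820e-02  1.700e-03  2.190e+02]
 [-9.000e-02  6.277e-01 -2.946e-01  9.590e-02  8.000e-04  1.950e+02]
 [-6.000e-02  6.231e-01 -2.649e-01  9.590e-02  7.000e-04  1.920e+02]
 [-3.000e-02  6.182e-01 -2.353e-01  9.560e-02  8.000e-04  5.800e+01]]
[[ 3.000e-02  6.093e-01 -1.760e-01  9.500e-02  3.000e-04  3.710e+03]
 [ 6.000e-02  6.046e-01 -1.463e-01  9.490e-02  3.000e-04  4.589e+03]
 [ 9.000e-02  5.999e-01 -1.167e-01  9.480e-02  4.000e-04  5.497e+03]
 [ 1.200e-01  5.953e-01 -8.710e-02  9.480e-02  2.000e-04  1.910e+02]]
[[0.0018,-0.0033,0.0093,0.0014,0.001,-0.0001]]
per row mm 6.042690033446145 deg 0.1586394558522353
```

View pics/t9z.png

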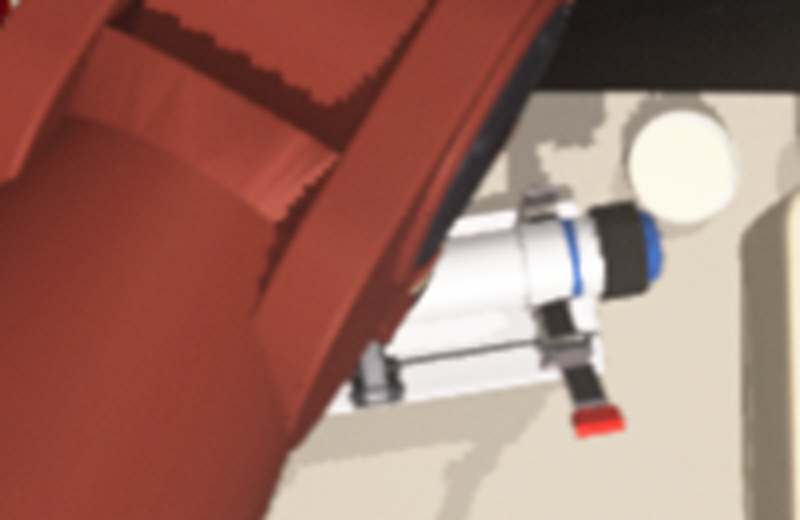

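View pics/w9.png

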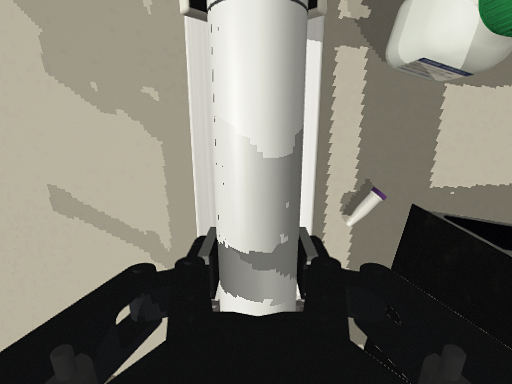

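View pics/s9z.png

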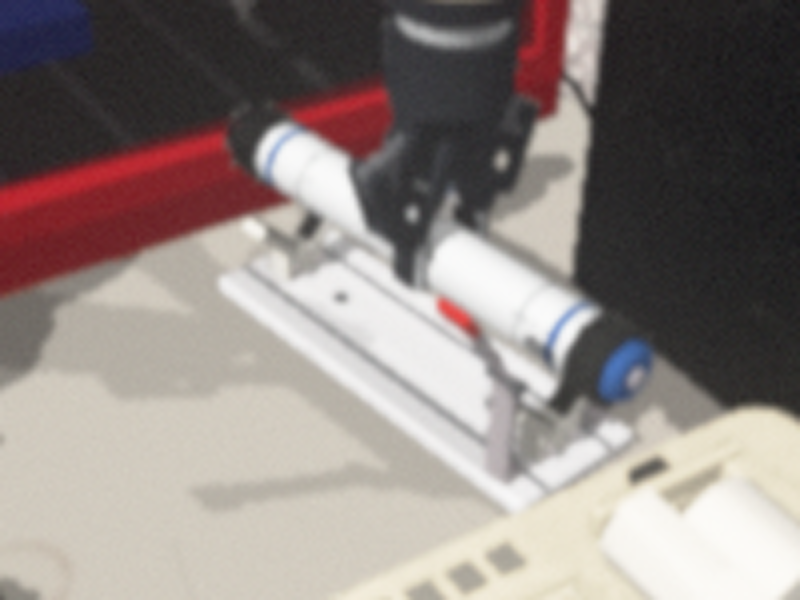

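```bash
python3 - <<'E'
from h import *
c=robot.calibration('top')
ax=np.array([-.1556,.9878]);
for u,z in [(592,.119),(650,.119)]:
    q=onz(c,u/4+149.6,255/4+89.6,z); print(q,(q[:2]-[.6093,-.1896])@ax)
E
```

```text
[ 0.62828162 -0.32124848  0.119     ] -0.13299591307517225
[ 0.6283274  -0.35063243  0.119     ] -0.16202850246309664
```

Request:
{"api": "servo_tool", "payload": {
  "deltas": [
    [-0.001,-0.003,0.008,0.001,0.001,0],
    [-0.001,-0.001,0.01,0,0,0],
    [0,0,0.01,0,0,0],
    [0,0,0.008,0,0,0],
    [0,0,0.004,0,0,0],
    [0,0,0,0,0,0]
  ]
}}

```text
time_s: 15.2
eef_pos: [0.6125, -0.207, 0.0644]
tool_rot: [[-0.155, 0.988, -0.0], [0.988, 0.155, 0.0], [0.001, -0.0, -1.0]]
wrist_force: [-0.1, 0.5, -8.3]
gripper_width: 0.0396
```

```bash
python3 - <<'E'
from h import *
st()
plan([.613,-.2052,.0575],down(98.95),1)
E
```

```text
t 15.2 p [ 0.6125 -0.207   0.0644] yaw 98.94 zc [-0.  0. -1.] F [-0.09  0.5  -8.29] M [-0.007 -0.039  0.001] w 0.0396 j [-30.3  16.4  -1.3  72.3   0.   50.8]
[[0.0029,0.0014,0.0115,-0.0,-0.0003,-0.0001]]
per row mm 7.188974763128504 deg 0.03163869154195038
```

Request:
{"api": "servo_tool", "payload": {
  "deltas": [
    [0.001,0.0005,0.004,0,0,0],
    [0,0,0.004,0,0,0],
    [0,0,0.002,0,0,0],
    [0,0,0,0,0,0]
  ]
}}

```text
time_s: 15.7
eef_pos: [0.613, -0.2065, 0.0585]
tool_rot: [[-0.155, 0.988, 0.001], [0.988, 0.155, 0.0], [-0.0, 0.001, -1.0]]
wrist_force: [-0.3, 0.1, -8.1]
gripper_width: 0.0393
```

```bash
python3 - <<'E'
from h import *
st()
E
```

```text
t 15.7 p [ 0.613  -0.2065  0.0585] yaw 98.94 zc [ 0.001  0.    -1.   ] F [-0.29  0.14 -8.06] M [ 0.021 -0.015  0.053] w 0.0393 j [-30.2  16.7  -1.7  71.7   0.   50.9]
```

Request:
{"api": "servo_tool", "payload": {
  "deltas": [
    [0,0,0.003,0,0,0],
    [0,0,0.003,0,0,0],
    [0,0,0.001,0,0,0]
  ]
}}

```text
time_s: 16.08
eef_pos: [0.613, -0.2067, 0.0569]
tool_rot: [[-0.155, 0.988, 0.001], [0.988, 0.155, -0.001], [-0.001, 0.001, -1.0]]
wrist_force: [-2.9, 1.1, -5.6]
gripper_width: 0.0392
```

```bash
python3 - <<'E'
from h import *
st()
c,im,d=cap('wrist','w10.png'); p=robot.sense()['eef_pos']; z=p[2]+.005
P=cloud(c,d); print(tubeaxis(P,d,[p[0],p[1],0],[-.1556,.9878,0],z,[.03,.06,.09,.12]).round(4))
c,im,d=cap('top','t10.png'); 
P=cloud(c,d); print(tubeaxis(P,d,[p[0],p[1],0],[-.1556,.9878,0],z).round(4))
st()
E
```

```text
t 16.07 p [ 0.613  -0.2067  0.0569] yaw 98.92 zc [ 0.001 -0.001 -1.   ] F [-2.86  1.08 -5.62] M [ 0.228  0.465 -0.066] w 0.0392 j [-30.2  16.7  -1.8  71.5  -0.   50.9]
[[ 3.000e-02  6.072e-01 -1.773e-01  6.160e-02  3.000e-04  3.725e+03]
 [ 6.000e-02  6.025e-01 -1.476e-01  6.150e-02  3.000e-04  4.602e+03]
 [ 9.000e-02  5.979e-01 -1.180e-01  6.150e-02  3.000e-04  5.525e+03]
 [ 1.200e-01  5.933e-01 -8.830e-02  6.140e-02  2.000e-04  1.860e+02]]
[[-1.200e-01  6.307e-01 -3.254e-01  6.460e-02  1.700e-03  2.030e+02]
 [-9.000e-02  6.256e-01 -2.958e-01  6.260e-02  9.000e-04  1.800e+02]
 [-6.000e-02  6.209e-01 -2.662e-01  6.250e-02  8.000e-04  1.760e+02]
 [-3.000e-02  6.164e-01 -2.365e-01  6.200e-02  8.000e-04  5.200e+01]]
t 16.18 p [ 0.613  -0.2067  0.0569] yaw 98.92 zc [ 0.001 -0.001 -1.   ] F [-5.2   2.2   1.04] M [ 0.312  1.028 -0.161] w 0.0392 j [-30.2  16.7  -1.8  71.5  -0.   50.9]
```

```bash
python3 - <<'E'
from h import *
im=cv2.imread('pics/t10.png'); cv2.imwrite('pics/t10z.png',cv2.resize(im[120:220,250:350],None,fx=6,fy=6,interpolation=cv2.INTER_CUBIC))
E
```

```text
(no output)
```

View pics/t10z.png

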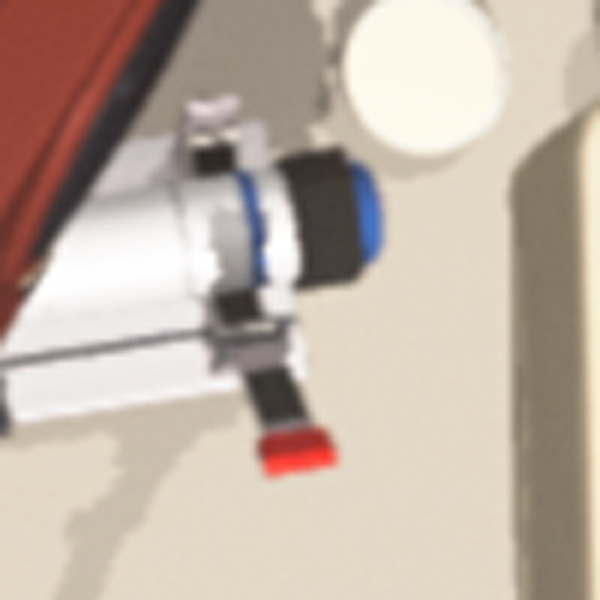

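View pics/w10.png

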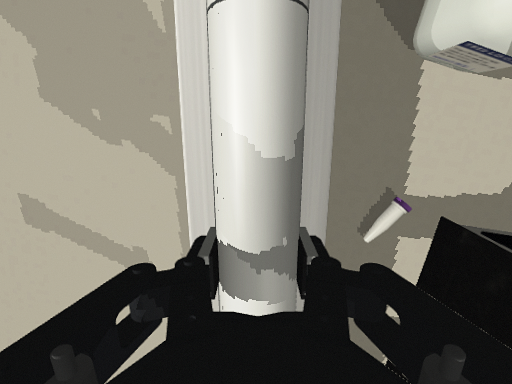

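```bash
python3 - <<'E'
from h import *
c=robot.calibration('top')
ax=np.array([-.1556,.9878]);
for u,v,z in [(291,215,.086),(360,215,.086),(257,230,.083)]:
    q=onz(c,u/6+249.6,v/6+119.6,z); print(q,(q[:2]-[.6093,-.1896])@ax)
E
```

```text
[ 0.62981353 -0.32596651  0.086     ] -0.13789474184704528
[ 0.62984625 -0.35020223  0.086     ] -0.16183988333062288
[ 0.62499975 -0.31428276  0.083     ] -0.12560451245808285
```

Request:
{"api": "servo_tool", "payload": {
  "deltas": [
    [0,-0.001,0,0,0,0],
    [0,0,0,0,0,0]
  ]
}}

```text
time_s: 16.42
eef_pos: [0.6128, -0.2069, 0.0568]
tool_rot: [[-0.155, 0.988, 0.002], [0.988, 0.155, -0.001], [-0.001, 0.002, -1.0]]
wrist_force: [-1.0, 1.4, -4.4]
gripper_width: 0.0399
```

Request:
{"api": "servo_tool", "payload": {
  "deltas": [
    [0,0,0,0,0,0],
    [0,0,0,0,0,0],
    [0,0,0,0,0,0],
    [0,0,0,0,0,0],
    [0,0,0,0,0,0]
  ],
  "claw": 0.8,
  "grip_force": 20
}}

```text
time_s: 17.05
eef_pos: [0.6151, -0.2082, 0.0596]
tool_rot: [[-0.155, 0.988, 0.007], [0.988, 0.155, -0.004], [-0.005, 0.006, -1.0]]
wrist_force: [0.0, 0.3, -0.1]
gripper_width: 0.0686
```

```bash
python3 - <<'E'
from h import *
st()
c,im,d=cap('wrist','w11.png'); p=robot.sense()['eef_pos']; z=p[2]+.005
P=cloud(c,d); print(tubeaxis(P,d,[p[0],p[1],0],[-.1556,.9878,0],z,[.03,.06,.09,.12]).round(4))
E
```

```text
t 17.05 p [ 0.6151 -0.2082  0.0596] yaw 98.93 zc [ 0.007 -0.004 -1.   ] F [ 0.01  0.34 -0.13] M [ 0.015 -0.011 -0.002] w 0.0686 j [-30.2  16.5  -1.7  71.3   0.   50.9]
[[ 3.000e-02  6.073e-01 -1.791e-01  6.140e-02  3.000e-04  3.494e+03]
 [ 6.000e-02  6.028e-01 -1.494e-01  6.140e-02  3.000e-04  4.306e+03]
 [ 9.000e-02  5.981e-01 -1.198e-01  6.140e-02  4.000e-04  5.230e+03]
 [ 1.200e-01  5.934e-01 -9.020e-02  6.130e-02  2.000e-04  2.970e+02]]
```

View pics/w11.png

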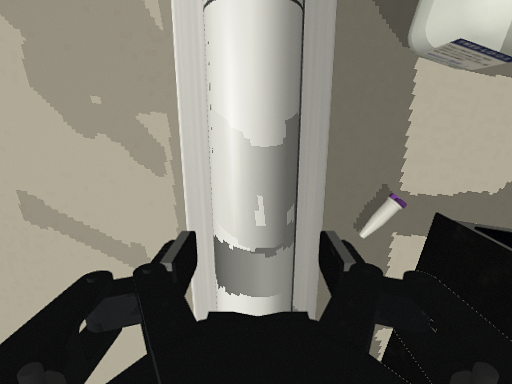

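Request:
{"api": "servo_tool", "payload": {
  "deltas": [
    [0,-0.003,-0.01,0.002,0.004,0],
    [0,0,-0.02,0.001,0.002,0],
    [0,0,-0.04,0,0,0],
    [0,0,-0.05,0,0,0],
    [0,0,-0.05,0,0,0],
    [0,0,-0.05,0,0,0],
    [0,0,-0.04,0,0,0],
    [0,0,-0.02,0,0,0],
    [0,0,0,0,0,0]
  ]
}}

```text
time_s: 18.23
eef_pos: [0.6131, -0.2098, 0.2392]
tool_rot: [[-0.155, 0.988, 0.003], [0.988, 0.155, 0.004], [0.003, 0.004, -1.0]]
wrist_force: [-0.4, 0.6, 0.5]
gripper_width: 0.0683
```

```bash
cat >> h.py <<'E'
C=np.array([.6093,-.1896]);AX=np.array([-.1556,.9878]);AY=np.array([-.9878,-.1556])
def W(xr,yr,z): q=C+AX*xr/1000+AY*yr/1000; return [q[0],q[1],z/1000]
def toC(p): r=np.array(p)[:2]-C; return (r@AX*1000).round(1),(r@AY*1000).round(1),round(p[2]*1000,1)
E
python3 - <<'E'
from h import *
st()
c,im,d=cap('wrist','w12.png');P=cloud(c,d)
print(tubeaxis(P,d,[.613,-.2067,0],[-.1556,.9878,0],.062).round(4))
plan(W(-118,123,235),down(98.95),8)
E
```

```text
t 18.23 p [ 0.6131 -0.2098  0.2392] yaw 98.91 zc [ 0.003  0.004 -1.   ] F [-0.42  0.56  0.46] M [ 0.02  -0.03  -0.011] w 0.0683 j [-30.6  14.4  14.6  90.1   0.3  50.5]
[[-1.200e-01  6.302e-01 -3.255e-01  6.320e-02  1.600e-03  5.540e+02]
 [-9.000e-02  6.256e-01 -2.958e-01  6.150e-02  3.000e-04  4.890e+02]
 [-6.000e-02  6.209e-01 -2.662e-01  6.140e-02  3.000e-04  5.130e+02]
 [-3.000e-02  6.164e-01 -2.365e-01  6.140e-02  4.000e-04  5.660e+02]
 [ 0.000e+00  6.118e-01 -2.069e-01  6.140e-02  4.000e-04  6.120e+02]
 [ 3.000e-02  6.072e-01 -1.772e-01  6.150e-02  3.000e-04  6.650e+02]
 [ 6.000e-02  6.025e-01 -1.476e-01  6.140e-02  3.000e-04  7.150e+02]
 [ 9.000e-02  5.979e-01 -1.180e-01  6.140e-02  4.000e-04  7.600e+02]
 [ 1.200e-01  5.932e-01 -8.830e-02  6.140e-02  4.000e-04  8.200e+02]]
[[-0.0204,-0.0257,0.0005,0.0003,-0.0003,-0.0001],[-0.0204,-0.0257,0.0006,0.0003,-0.0003,-0.0001],[-0.0204,-0.0257,0.0006,0.0003,-0.0003,-0.0001],[-0.0204,-0.0257,0.0006,0.0003,-0.0003,-0.0001],[-0.0203,-0.0257,0.0006,0.0003,-0.0003,-0.0001],[-0.0203,-0.0257,0.0006,0.0003,-0.0003,-0.0001],[-0.0203,-0.0257,0.0007,0.0003,-0.0003,-0.0001],[-0.0203,-0.0257,0.0007,0.0003,-0.0003,-0.0001]]
per row mm 19.675622355187308 deg 0.03721620923360521
```

View pics/w12.png

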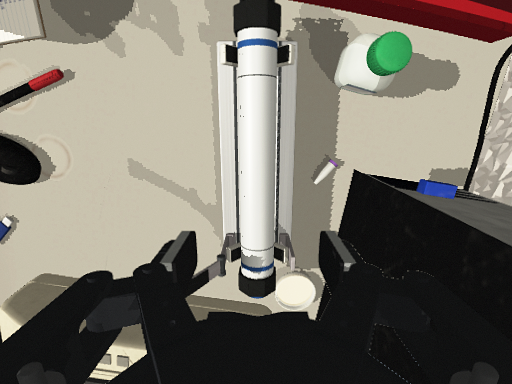

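Request:
{"api": "servo_tool", "payload": {
  "deltas": [
    [-0.012,-0.016,0,0,0,0],
    [-0.02,-0.0255,0,0,0,0],
    [-0.0205,-0.0255,0,0,0,0],
    [-0.0205,-0.0255,0,0,0,0],
    [-0.0205,-0.0255,0,0,0,0],
    [-0.0205,-0.0255,0,0,0,0],
    [-0.0205,-0.0255,0,0,0,0],
    [-0.015,-0.02,0,0,0,0],
    [-0.006,-0.008,0,0,0,0],
    [0,0,0,0,0,0]
  ],
  "claw": 0,
  "grip_force": 20
}}

```text
time_s: 19.52
eef_pos: [0.5009, -0.3285, 0.2344]
tool_rot: [[-0.152, 0.988, -0.002], [0.988, 0.152, 0.007], [0.007, -0.0, -1.0]]
wrist_force: [-0.4, -0.2, -0.2]
gripper_width: 0.0001
```

```bash
python3 - <<'E'
from h import *
st(); print(toC(robot.sense()['eef_pos']))
c,im,d=cap('wrist','w13.png');P=cloud(c,d)
hsv=cv2.cvtColor(im,cv2.COLOR_BGR2HSV); m=((hsv[...,0]<8)|(hsv[...,0]>172))&(hsv[...,1]>150)&(P[...,2]>.09)&(P[...,2]<.2)&(d>0)&(P[...,1]>-.36)
q=P[m]; print(len(q)); 
if len(q): print(toC(q.mean(0)),q.min(0),q.max(0))
plan(W(-118,123,146),down(98.95),6)
E
```

```text
t 19.52 p [ 0.5009 -0.3285  0.2344] yaw 98.77 zc [-0.002  0.007 -1.   ] F [-0.36 -0.24 -0.2 ] M [0.04  0.005 0.038] w 0.0001 j [-45.9   6.1   4.9  89.1   0.2  35.4]
(np.float64(-120.4), np.float64(128.7), np.float64(234.4))
378
(np.float64(-116.8), np.float64(87.5), np.float64(155.1)) [ 0.53426171 -0.33175809  0.14560364] [ 0.54953845 -0.30752065  0.15989093]
[[0.0004,0.0015,0.0246,-0.0,-0.0007,-0.0003],[0.0005,0.0015,0.0246,-0.0,-0.0007,-0.0003],[0.0005,0.0015,0.0246,-0.0,-0.0007,-0.0003],[0.0005,0.0015,0.0246,-0.0,-0.0007,-0.0003],[0.0006,0.0015,0.0246,-0.0,-0.0007,-0.0003],[0.0006,0.0015,0.0246,-0.0,-0.0007,-0.0003]]
per row mm 14.762253822447988 deg 0.07039652980298036
```

View pics/w13.png

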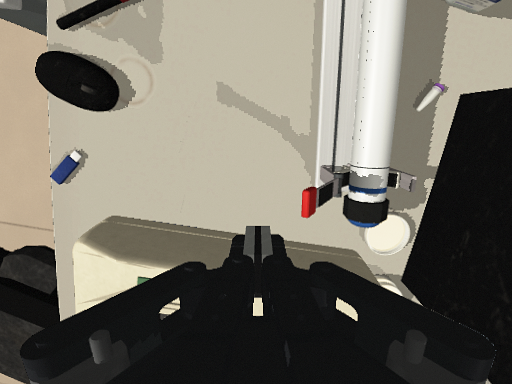

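Request:
{"api": "servo_tool", "payload": {
  "deltas": [
    [0.001,0,0.01,0,-0.002,0],
    [0.001,0,0.025,0,-0.002,-0.001],
    [0.001,0,0.035,0,0,-0.001],
    [0.001,0,0.035,0,0,0],
    [0,0,0.025,0,0,0],
    [0,0,0.01,0,0,0],
    [0,0,0,0,0,0]
  ]
}}

```text
time_s: 20.45
eef_pos: [0.5015, -0.3226, 0.1432]
tool_rot: [[-0.16, 0.987, -0.002], [0.987, 0.16, 0.002], [0.002, -0.002, -1.0]]
wrist_force: [0.1, -0.3, -0.6]
gripper_width: 0.0003
```

```bash
python3 - <<'E'
from h import *
st(); print(toC(robot.sense()['eef_pos']))
c,im,d=cap('wrist','w14.png')
c,im,d=cap('scene','s14.png');cv2.imwrite('pics/s14z.png',cv2.resize(im[130:280,160:360],None,fx=4,fy=4,interpolation=cv2.INTER_CUBIC))
plan(W(-118,28,146),down(98.95),8)
E
```

```text
t 20.45 p [ 0.5015 -0.3226  0.1432] yaw 99.21 zc [-0.002  0.002 -1.   ] F [ 0.11 -0.32 -0.6 ] M [ 0.031 -0.038 -0.008] w 0.0003 j [-45.3   5.8  -4.9  79.5  -0.   35.5]
(np.float64(-114.6), np.float64(127.2), np.float64(143.2))
[[-0.0007,0.0206,-0.0004,-0.0001,-0.0001,0.0004],[-0.0007,0.0206,-0.0004,-0.0001,-0.0001,0.0004],[-0.0007,0.0206,-0.0004,-0.0001,-0.0001,0.0004],[-0.0007,0.0206,-0.0004,-0.0001,-0.0001,0.0004],[-0.0007,0.0206,-0.0004,-0.0001,-0.0001,0.0004],[-0.0007,0.0206,-0.0004,-0.0001,-0.0001,0.0004],[-0.0006,0.0206,-0.0004,-0.0001,-0.0001,0.0004],[-0.0006,0.0206,-0.0004,-0.0001,-0.0001,0.0004]]
per row mm 12.373971323788657 deg 0.03377962471839767
```

View pics/w14.png

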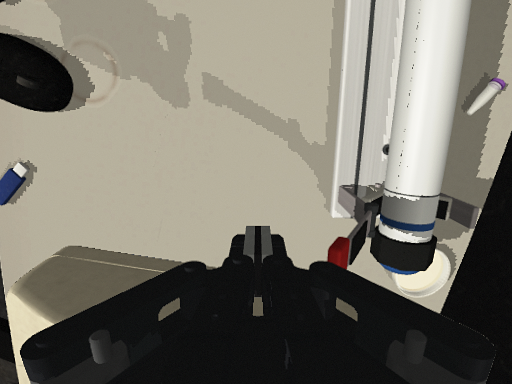

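View pics/s14z.png

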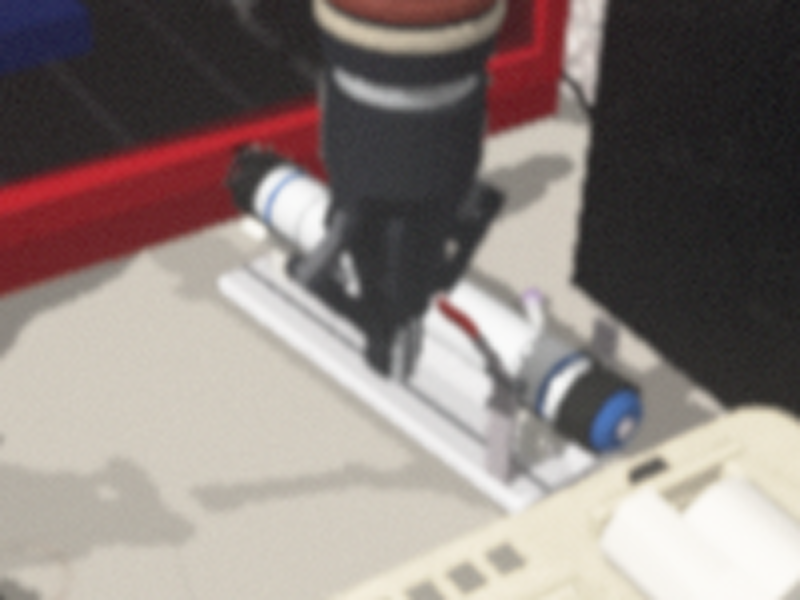

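Request:
{"api": "servo_tool", "payload": {
  "deltas": [
    [-0.001,0.01,-0.004,0,0,0.001],
    [-0.001,0.015,-0.004,0,0,0.001],
    [-0.001,0.02,-0.002,0,0,0.001],
    [-0.001,0.02,0,0,0,0],
    [0,0.02,0,0,0,0],
    [0,0.02,0,0,0,0],
    [0,0.015,0,0,0,0],
    [0,0,0,0,0,0]
  ]
}}

```text
time_s: 21.55
eef_pos: [0.5797, -0.3142, 0.1523]
tool_rot: [[-0.155, 0.988, 0.001], [0.988, 0.155, -0.001], [-0.002, 0.0, -1.0]]
wrist_force: [-0.2, -0.5, -0.2]
gripper_width: 0.0001
```

```bash
python3 - <<'E'
from h import *
st(); print(toC(robot.sense()['eef_pos']))
c,im,d=cap('wrist','w15.png')
plan(W(-118,28,148),down(98.95),2)
E
```

```text
t 21.55 p [ 0.5797 -0.3142  0.1523] yaw 98.94 zc [ 0.001 -0.001 -1.   ] F [-0.21 -0.51 -0.17] M [ 0.047 -0.004  0.047] w 0.0001 j [-39.8  16.3   7.8  81.4  -0.   41.3]
(np.float64(-118.5), np.float64(48.6), np.float64(152.3))
[[0.0004,0.0174,0.0036,0.0001,0.0005,-0.0001],[0.0004,0.0174,0.0036,0.0001,0.0005,-0.0001]]
per row mm 10.682478477994673 deg 0.04646213938761014
```

View pics/w15.png

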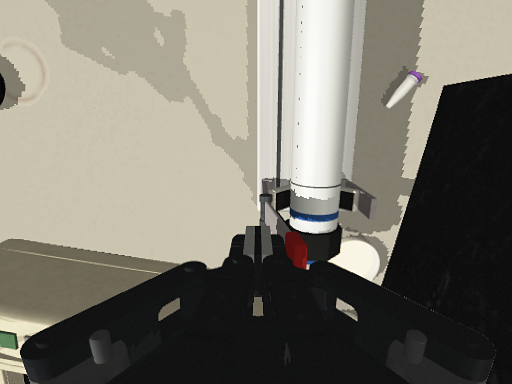

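Request:
{"api": "servo_tool", "payload": {
  "deltas": [
    [0,0.015,0,0,0,0],
    [0,0.017,0.004,0,0,0],
    [0,0.015,0.012,0,0,0],
    [0,0.014,0.017,0,0,0],
    [0,0.008,0.017,0,0,0],
    [0,0,0,0,0,0]
  ]
}}

```text
time_s: 22.35
eef_pos: [0.623, -0.3073, 0.1196]
tool_rot: [[-0.155, 0.988, 0.001], [0.988, 0.155, -0.001], [-0.001, 0.0, -1.0]]
wrist_force: [-0.2, -0.5, -0.3]
gripper_width: -0.0001
```

```bash
python3 - <<'E'
from h import *
st(); print(toC(robot.sense()['eef_pos']))
c,im,d=cap('wrist','w16.png')
c,im,d=cap('scene','s16.png');cv2.imwrite('pics/s16z.png',cv2.resize(im[130:280,160:360],None,fx=4,fy=4,interpolation=cv2.INTER_CUBIC))
plan(W(-118,-7,109.5),down(98.95),2)
E
```

```text
t 22.35 p [ 0.623  -0.3073  0.1196] yaw 98.91 zc [ 0.001 -0.001 -1.   ] F [-0.19 -0.48 -0.28] M [0.006 0.01  0.037] w -0.0001 j [-37.   23.1  12.6  79.4  -0.   44.1]
(np.float64(-118.4), np.float64(4.8), np.float64(119.6))
[[0.0007,0.0099,0.0094,0.0003,0.0006,-0.0003],[0.0007,0.0099,0.0094,0.0003,0.0006,-0.0003]]
per row mm 8.207884956574551 deg 0.06887071714573614
```

View pics/w16.png

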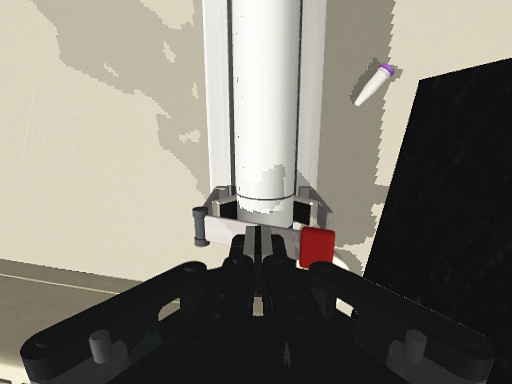

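View pics/s16z.png

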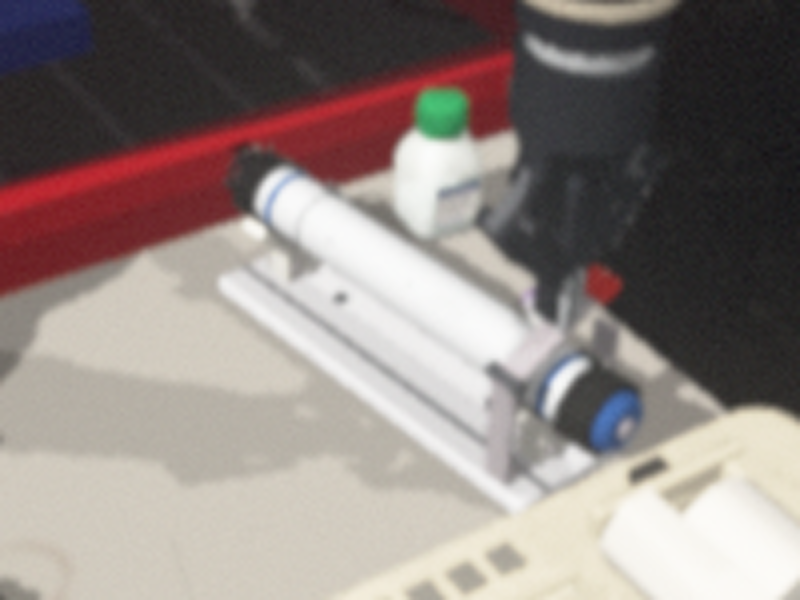

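Working well; carry on down, ending over the outer half of the strap.

Request:
{"api": "servo_tool", "payload": {
  "deltas": [
    [0,0.01,0.007,0,0,0],
    [0,0.012,0.01,0,0,0],
    [0,0.008,0.008,0,0,0],
    [0,0,0.002,0,0,0],
    [0,0,0,0,0,0]
  ]
}}

```text
time_s: 23.08
eef_pos: [0.642, -0.3052, 0.1042]
tool_rot: [[-0.154, 0.988, 0.002], [0.988, 0.154, -0.002], [-0.003, 0.002, -1.0]]
wrist_force: [-0.6, -0.2, 0.5]
gripper_width: -0.0003
```

```bash
python3 - <<'E'
from h import *
st(); print(toC(robot.sense()['eef_pos']))
c,im,d=cap('wrist','w17.png')
np.savez('pics/w17.npz',im=im,d=d,**{k:np.array(v) for k,v in c.items()})
P=cloud(c,d);hsv=cv2.cvtColor(im,cv2.COLOR_BGR2HSV); m=((hsv[...,0]<8)|(hsv[...,0]>172))&(hsv[...,1]>150)&(P[...,2]>.06)&(P[...,2]<.2)&(d>0)&(P[...,0]<.72)
q=P[m]; print(len(q),toC(q.mean(0)) if len(q) else '', q[:,2].max() if len(q) else '')
E
```

```text
t 23.07 p [ 0.642  -0.3052  0.1042] yaw 98.87 zc [ 0.002 -0.002 -1.   ] F [-0.61 -0.18  0.45] M [-0.101  0.073  0.044] w -0.0003 j [-35.9  26.2  14.9  78.5  -0.   45.2]
(np.float64(-119.2), np.float64(-14.3), np.float64(104.2))
1022 (np.float64(-115.8), np.float64(-34.0), np.float64(96.2)) 0.12015527292461806
```

View pics/w17.png

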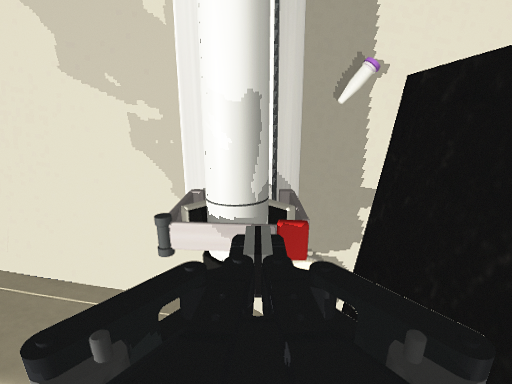

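Request:
{"api": "servo_tool", "payload": {
  "deltas": [
    [0,0.006,0.004,0,0,0],
    [0,0.006,0.004,0,0,0],
    [0,0,0.004,0,0,0],
    [0,0,0.002,0,0,0]
  ]
}}

```text
time_s: 23.62
eef_pos: [0.647, -0.3047, 0.099]
tool_rot: [[-0.153, 0.988, -0.003], [0.988, 0.153, -0.004], [-0.004, -0.003, -1.0]]
wrist_force: [-5.3, 2.3, 6.9]
gripper_width: 0.0001
```

```bash
cat > tab.py <<'E'
from h import *
st(); print(toC(robot.sense()['eef_pos']))
import sys
c,im,d=cap('wrist',sys.argv[1]+'.png')
P=cloud(c,d);hsv=cv2.cvtColor(im,cv2.COLOR_BGR2HSV); m=((hsv[...,0]<8)|(hsv[...,0]>172))&(hsv[...,1]>150)&(P[...,2]>.06)&(P[...,2]<.2)&(d>0)&(P[...,0]<.72)&(P[...,0]>.53)
q=P[m]; print(len(q),toC(np.median(q,0)) if len(q) else '', np.percentile(q[:,2],[5,50,95]) if len(q) else '')
# strap profile: x within 6mm of -118
r=P[...,:2]-C; X=r@AX*1000; Y=r@AY*1000; Z=P[...,2]*1000
for y0 in range(40,-50,-8):
    k=(abs(X+114)<5)&(abs(Y-y0)<3)&(Z>50)&(Z<140)&(d>0)
    if k.sum()>3: print(y0,k.sum(),np.median(Z[k]).round(1))
E
python3 tab.py w18
```

```text
t 23.62 p [ 0.647  -0.3047  0.099 ] yaw 98.79 zc [-0.003 -0.004 -1.   ] F [-5.35  2.32  6.87] M [0.589 1.013 0.031] w 0.0001 j [-35.5  27.4  15.8  78.4  -0.3  45.7]
(np.float64(-119.5), np.float64(-19.3), np.float64(99.0))
814 (np.float64(-113.3), np.float64(-36.4), np.float64(90.3)) [0.0874453  0.09027924 0.09133744]
40 391 77.0
32 319 85.7
24 254 87.1
16 209 87.2
8 202 87.3
0 340 88.0
-8 384 100.1
-16 289 124.8
-24 272 86.0
-32 341 90.6
-40 359 90.1
```

View pics/w18.png

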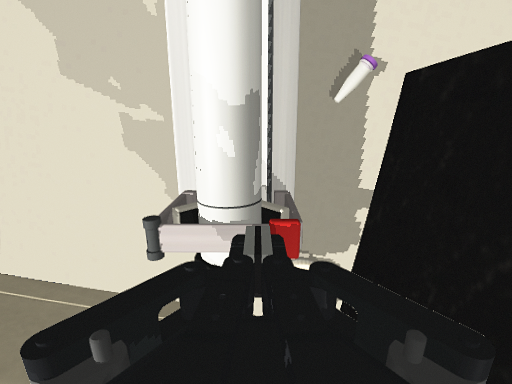

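Request:
{"api": "servo_tool", "payload": {
  "deltas": [
    [0,-0.003,-0.008,0,0,0],
    [0,0.012,-0.008,0.003,-0.002,0],
    [0,0.015,0,0,0,0],
    [0,0,0.005,0,0,0],
    [0,0,0,0,0,0]
  ]
}}

```text
time_s: 24.3
eef_pos: [0.6631, -0.3019, 0.1051]
tool_rot: [[-0.153, 0.988, -0.007], [0.988, 0.153, -0.008], [-0.007, -0.008, -1.0]]
wrist_force: [-0.3, 0.4, -0.5]
gripper_width: -0.0002
```

```bash
python3 tab.py w19
```

```text
t 24.3 p [ 0.6631 -0.3019  0.1051] yaw 98.82 zc [-0.007 -0.008 -1.   ] F [-0.34  0.44 -0.47] M [ 0.014 -0.034 -0.01 ] w -0.0002 j [-34.5  29.9  19.8  79.9  -0.6  46.7]
(np.float64(-119.3), np.float64(-35.7), np.float64(105.1))
347 (np.float64(-108.7), np.float64(-32.3), np.float64(90.0)) [0.08691919 0.08996225 0.09123286]
40 391 75.9
32 293 85.5
24 206 87.2
16 189 87.3
8 185 87.3
0 182 87.4
-8 199 87.3
-16 308 87.4
-24 466 91.0
-32 240 91.0
-40 215 81.7
-48 131 114.1
```

View pics/w19.png

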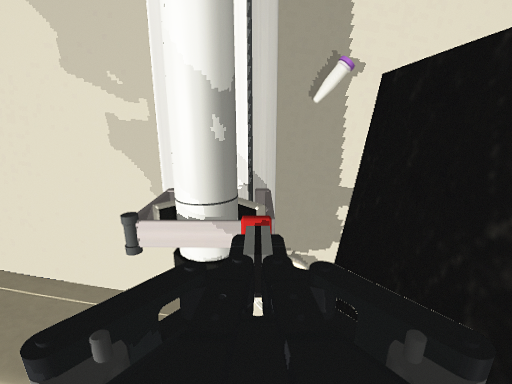

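Request:
{"api": "servo_tool", "payload": {
  "deltas": [
    [0,0,0.004,0,0,0],
    [0,0,0.004,0,0,0],
    [0,0,0.002,0,0,0]
  ]
}}

```text
time_s: 24.72
eef_pos: [0.6631, -0.3021, 0.102]
tool_rot: [[-0.153, 0.988, -0.005], [0.988, 0.153, -0.009], [-0.008, -0.007, -1.0]]
wrist_force: [-2.8, 2.4, 8.6]
gripper_width: -0.0003
```

```bash
python3 tab.py w20
```

```text
t 24.73 p [ 0.6631 -0.3021  0.102 ] yaw 98.81 zc [-0.005 -0.009 -1.   ] F [-2.81  2.39  8.58] M [0.63  0.76  0.021] w -0.0003 j [-34.5  29.8  19.3  79.4  -0.6  46.7]
(np.float64(-119.5), np.float64(-35.6), np.float64(102.0))
326 (np.float64(-108.1), np.float64(-32.7), np.float64(89.8)) [0.08613412 0.08979231 0.09098258]
40 417 75.6
32 312 64.7
24 213 87.3
16 194 87.3
8 191 87.3
0 190 87.3
-8 205 87.3
-16 355 87.5
-24 462 94.5
-32 282 127.5
-40 257 90.1
-48 128 111.5
```

Firm stop with 8.6 N on the tab. I'll retreat straight up and check.

Request:
{"api": "servo_tool", "payload": {
  "deltas": [
    [0,0,-0.015,0,0,0],
    [0,0,-0.03,0,0,0],
    [0,0,-0.05,0,0,0],
    [0,0,-0.05,0,0,0],
    [0,-0.03,-0.05,0,0,0],
    [0.02,-0.05,-0.03,0,0,0],
    [0.03,-0.05,0,0,0,0],
    [0.02,-0.03,0,0,0,0],
    [0,0,0,0,0,0],
    [0,0,0,0,0,0]
  ]
}}

```text
time_s: 26.02
eef_pos: [0.5608, -0.275, 0.2518]
tool_rot: [[-0.152, 0.988, 0.002], [0.988, 0.152, -0.015], [-0.015, 0.0, -1.0]]
wrist_force: [-1.0, 0.6, 0.9]
gripper_width: 0.0001
```

```bash
python3 tab.py w21; python3 - <<'E'
from h import *
c,im,d=cap('wrist');P=cloud(c,d)
print(tubeaxis(P,d,[.613,-.2067,0],[-.1556,.9878,0],.062).round(4))
c,im,d=cap('scene','s21.png');cv2.imwrite('pics/s21z.png',cv2.resize(im[130:280,160:360],None,fx=4,fy=4,interpolation=cv2.INTER_CUBIC))
c,im,d=cap('top','t21.png');cv2.imwrite('pics/t21z.png',cv2.resize(im[80:230,150:350],None,fx=4,fy=4,interpolation=cv2.INTER_CUBIC))
st()
E
```

```text
t 26.02 p [ 0.5608 -0.275   0.2518] yaw 98.74 zc [ 0.002 -0.015 -1.   ] F [-0.95  0.61  0.91] M [ 0.037 -0.09   0.031] w 0.0001 j [-37.8   9.7  10.6  90.3  -0.6  43.4]
(np.float64(-76.8), np.float64(61.2), np.float64(251.8))
299 (np.float64(-117.2), np.float64(-32.8), np.float64(90.4)) [0.08758665 0.09040396 0.0914643 ]
40 58 87.7
32 72 86.6
24 82 85.2
16 59 87.0
8 49 87.3
0 50 87.1
-8 49 87.1
-16 52 87.2
-24 79 87.1
-32 75 89.9
-40 75 75.3
[[-1.200e-01  6.301e-01 -3.255e-01  6.360e-02  1.700e-03  4.950e+02]
 [-9.000e-02  6.270e-01 -2.956e-01  6.550e-02  3.600e-03  7.030e+02]
 [-6.000e-02  6.211e-01 -2.662e-01  6.140e-02  4.000e-04  5.640e+02]
 [-3.000e-02  6.165e-01 -2.365e-01  6.140e-02  4.000e-04  6.030e+02]
 [ 0.000e+00  6.121e-01 -2.068e-01  6.140e-02  4.000e-04  6.660e+02]
 [ 3.000e-02  6.072e-01 -1.772e-01  6.120e-02  5.000e-04  7.040e+02]
 [ 6.000e-02  6.026e-01 -1.476e-01  6.140e-02  5.000e-04  7.550e+02]
 [ 9.000e-02  5.978e-01 -1.180e-01  6.150e-02  5.000e-04  8.130e+02]
 [ 1.200e-01  5.932e-01 -8.830e-02  6.130e-02  4.000e-04  5.910e+02]]
t 26.23 p [ 0.5607 -0.2749  0.2507] yaw 98.75 zc [ 0.001 -0.014 -1.   ] F [ 0.1  -0.35 -0.43] M [ 0.051 -0.032  0.032] w -0.0001 j [-37.8   9.8  10.6  90.2  -0.6  43.4]
```

View pics/w21.png

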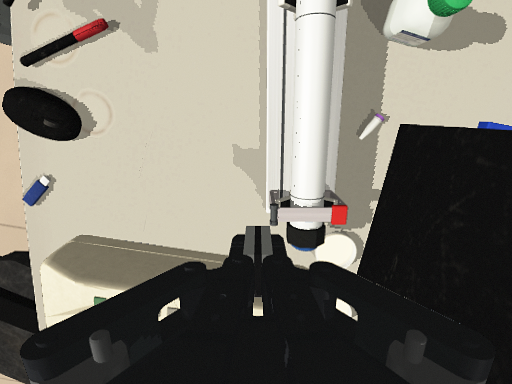

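View pics/s21z.png

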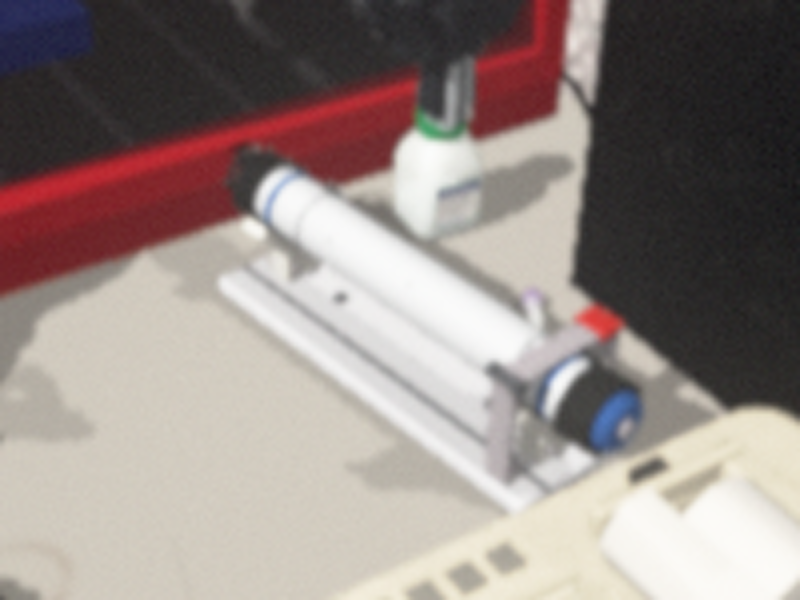

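View pics/t21z.png

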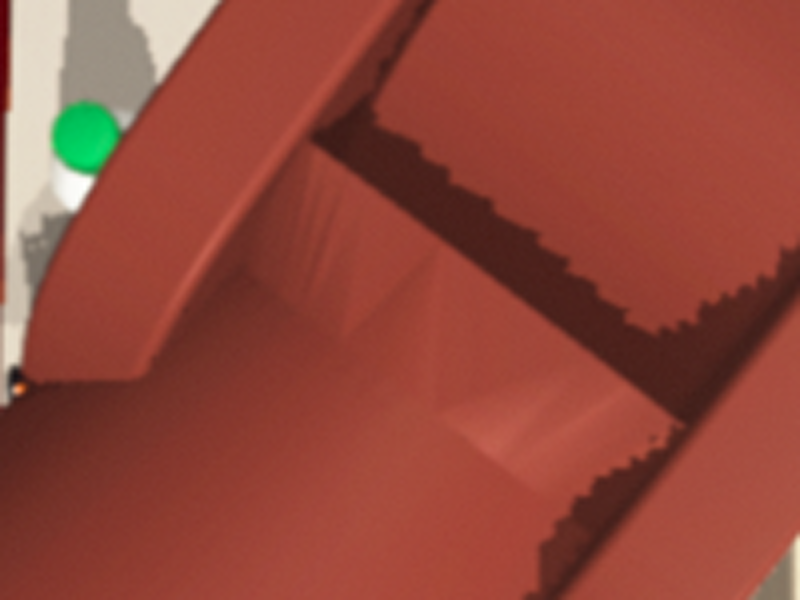

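The strap is level across the tube, the sonde is seated level, and the gripper is well clear. I'm handing in.

```bash
python3 -c "
from station import robot
print(robot.sign_off())"
```

```text
the job is handed in; nothing more can be done
None
```

The sonde is in its cradle with the strap folded down over it, and I handed the job in at about 26 s of the 58 s allowed.

- **Finding the balance point:** I lifted the sonde about 15 mm at its middle, and it came up about 0.5° low at the cap end. The wrist moment put the balance point about 12 mm towards the cap. I set it down, shifted the grip, and the second lift came up level.
- **Carrying and placing:** I carried it level over the open strap, with the tilt never measured above about 0.7°, and lowered it into the V-rests. Contact forces stayed at a few newtons. I let go before touching the strap.
- **Strap:** I pushed it over with the closed fingers and pressed the tab down to a firm stop at about 9 N.

**Last checks:**
- **Tube:** It is level, with its axis at 61.4 mm as the wrist camera reads it. The nominal height is 62 mm, and that camera reads about 0.5 mm low.
- **Lengthwise position:** Just before release, the cap bumper measured -138 to -162 mm from the cradle's middle, as it should. Pictures show a bumper beyond each rest.
- **Strap:** Its top is flat at 87.1 to 87.3 mm (nominal 88 mm), apart from two low or uneven readings nearest the hinge.
- **Bystanders:** I did not touch the bottle, the small tube or the dish, and all three appear in place in the last wrist picture.

**Imperfect checks:**
- The top camera's last picture was mostly blocked by the arm, so the final check relied on the wrist and scene cameras.
- Three of the last tube fits disagreed slightly: two near the strap, which covers the tube there, and one at the sensor end by 0.1 mm.

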